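# Ready the engraver for a batch of wooden blanks

### The arm

A 7-joint arm with a two-finger parallel gripper is mounted at the origin on the work surface. World frame = base frame: x ahead of the robot, y to its left, z up, the work surface at z = 0. Lengths are in m, angles in rad, forces in N, time in s.
With the tool pointing down it reaches from about 0.35 to 0.9 m from the base axis. Payload 19.9 kg.
Tool frame: the origin (TCP) lies at the very end of the fingers, on their centre line; the grasp point (between the pads) lies 19 mm behind it (manip.grip_depth is the distance from the TCP to the grasp point, in m); z points along the fingers, y is the direction in which the jaws open and shut (so a half turn about z gives the same grasp; the last joint's range is limited). The gripper opens to 85 mm and grips with 20 to 120 N. Pads are 22 mm wide; open, the fingers measure 114 mm over their backs; the gripper's body (76 mm by 85 mm) begins 54 mm behind the grasp point. The pads swing forward as they close: fully open they stand 13 mm farther back than shut.
Start: joints at [-1.387, 0.417, -0.01, 1.614, 0.005, 1.111, -0.053], TCP at [0.139, 0.609, 0.231] pointing down, gripper open.
Joint ranges: [-2.81, 2.81], [-0.39, 2.02], [-1.27, 1.25], [0.06, 2.57], [-1.19, 4.33], [0.19, 2], [-2.82, 2.82]. Speed limits (rad/s): [1.89, 1.89, 2.39, 2.39, 3.01, 3.01, 3.01].

### API

Orientations are given as [roll, pitch, yaw] about the fixed x, y, z axes, in that order (R = Rz(yaw) Ry(pitch) Rx(roll)).
In Python, from bench import manip, viewer, job, regions_of, mark_of gives the robot as it stands.
- The arm moves only by the shell command python3 -m jog 'ROWS'. ROWS is JSON, a list of rows, each an object with "dp": the shift along the tool's x, y, z in cm, a list of three; "rotation": the turn, a rotation vector about the tool's x, y, z in degrees, a list of three; "gripper": the opening, from 0 (shut) to 1 (fully open). A call has 1 to 20 rows; each row shifts and turns the commanded pose from where the row before left it, along the tool's axes as they then stand; what a row does not reach is not made up. A row lasts 1/12 s, in which the tool goes at most 41.7 mm and 7.16 degrees, less where a joint would pass 70% of its speed; a pose out of reach is approached as far as the arm can. A call with a gripper value outside its range is refused whole. The fingers move at their own pace and stop on an object; the grip force is fixed at half the most. Time passes only in rows, so rows that do not move let the fingers close. It gives the time, the measured TCP pose, the force and the opening at its end, in the units of the state.
- manip.read_state(): the state, without advancing time (a new reading comes with each control period).
- viewer.read_camera(name): name is "scene" or "top" or "wrist"; returns a dict with "image" (480x640x3 uint8, red, green, blue), "fovy" (degrees; the focal length in pixels is half the picture's height over the tangent of half this angle, whatever the lens; pixels are square), "cx", "cy" (the principal point, pixels), "origin" and "orientation" of the camera in the world; the wrist camera has in their place "mount" (4x4, takes a point from camera to tool coordinates, whose origin is the TCP and whose axes are the flange's). Camera axes: x right, y up, looking along -z (the intrinsics and any distortion apply to the point x, -y, -z); pixel columns grow to the right and rows downward; lengths in m; the calibration is good to about 2 mm. A picture is of the moment at which its call begins: read the wrist's pose just before it. There is no depth.
- job.hand_in(): hands the job in, once; it reports no verdict.
Trained networks look in a picture, given as the dict that the camera call returned (one of the last four; its "shot" number tells which), for a name from the list of things; names that differ only in an ending like _2 or _b are one class to them, and where a whole thing is asked for, a point or a joint stands for the part that bears it (a point fixed in the world has none). Each returns a list of dicts, best first, with "conf" (0 to 1); they miss things now and then, are a little off and sometimes report something else, mostly with a low value. They report only what shows in the picture. A call takes as long as a camera call. They do not tell look-alikes from the thing itself.
- regions_of(label, picture): "mask" (480x640 bool, what is visible of it) and "centre" ([column, row] in pixels, amid what is visible of it).
- mark_of(label, picture): "centre" ([column, row] in pixels: a listed point, or the origin of a listed thing).
The state is a dict: "clock": time; "q": joint angles; "joint_vel": joint speeds; "joint_efforts": joint torques, N m; "tcp_pos": TCP position; "tcp_rot": TCP orientation; "contact_force": force on the tool from outside, world axes, zero at the start; "wrist_torque": the same for the moment, N m; "gripper_width": opening from 0.0 (shut) to 1.0 (fully open).
Only numpy, scipy, OpenCV 4.12 (cv2) and the standard library are available. Lean on these libraries where they do the work, as an engineer would, in place of code of your own. Each camera call takes 0.05 s, during which the arm holds its last target. There are 200 camera calls.

### The job

Get the desktop engraver ready for the next batch. First take the locking pin from its wooden stand, put it through the eye of the sprung tension wheel, wind the wheel with it against the spring until the eye stands over the lock hole in the housing, and push the pin fully home so that it holds the wheel. Then turn the lock collar on the right-hand column until its pointer is at the black locked mark, next lay the straightedge flat and flush against the aluminium stop behind the bed, about centred on it, and last lay every rectangular wooden blank flat on the dark bed field, none on top of another, knocking over neither bottle, jar nor cup.

Things in the scene. Friction and masses are not known exactly. Their poses are not given: they have to be found in the camera images.
- engraver: Fixed desktop engraver. Origin on the table under the bed; x away from the robot, y left; yaw within 0.15 rad. In its frame (mm): grey plate x -125 to 195, y -215 to 235, top z 12; white housing 130 x 130 round (0, 165), top z 42; upright wheel axis (0, 165); collar column axis (0, -165); stop face x 105; parked gantry beyond x 140, up to z 120.
- tension_wheel (a joint): Angle (rad) of the flat wheel, 127 mm across, on the housing. 0 = rest; grows counter-clockwise from above, to 1.6; at 1.0 the eye is over the lock hole. Its spring drives it back to 0: 0.045 N m at rest, 0.225 N m at 1.0 (5.4 N at the eye). Only the pin standing in both eye and lock hole holds it; slack lets it settle back to about 0.9 to 0.98.
- wheel_eye (a point): Centre of the top of the wheel's eye: an upright aluminium bush, 25 mm outside, 13 mm hole right through, 14 mm tall, 42 mm from the wheel axis on the robot's side. Top 60 mm above the table, underside 4 mm above the housing; hub and black rim are no higher than 60 mm. Moves with the wheel.
- lock_hole (a point): Centre of the mouth of the lock hole in the housing top (42 mm above the table), hole 12.5 mm, 25 mm deep, 42 mm from the wheel axis. Axes as the engraver's.
- pin: Steel locking pin upright in pin_stand. Origin: middle of its lower tip, z up along it. Shank 10 mm diameter, 0 to 34 mm, its first 5 mm a cone from 6 mm; shoulder 23 mm diameter, 34 to 38 mm; round black head 20 mm diameter, 38 to 68 mm. About 60 g. Home: shoulder on the eye, tip 16 mm inside the lock hole (26 mm above the table).
- pin_stand: Wooden block 50 x 50 x 42 mm, fixed, with a 12 mm hole, 38 mm deep, in the middle of its top; the pin stands in it to its shoulder (tip 8 mm above the table, head top 76 mm). Origin: centre of its underside.
- lock_collar (a joint): Angle of the lock collar (rad), range 0 to 1.7, grows counter-clockwise seen from above; 1.2 = locked, where the black pointer on the collar is at the black mark on the column's flange (on the robot's side). Starts between 0 and 0.5. Stiff (0.06 N m), stays where left.
- collar_bar (a point): Middle of the top of the collar's straight cross bar, on the column axis, 88 mm above the table. Bar 64 mm long, 12 mm wide, standing 26 mm above the collar ring (64 mm across); column foot 92 mm across, 38 mm high. At joint value q the bar lies (q - 1.2) rad counter-clockwise of the engraver's x axis, so along it when locked.
- straightedge: Aluminium straightedge 160 mm long (its y) x 30 mm wide (its x) x 8 mm thick, with a black grip rib on top in the middle, 60 mm long (along y), 12 mm wide, from 8 to 36 mm high. Origin: centre of its underside. Same both ways round. About 150 g.
- stop_face (a point): Middle of the foot of the stop's face towards the robot, on the plate (12 mm above the table). The stop is an aluminium bar 170 mm long (engraver y), 14 mm high; the face looks along the engraver's -x. Axes as the engraver's. When flush, the straightedge's origin is 15 mm in front (x -15 mm).
- bed_field (a point): Centre of the dark gridded bed field, level with the plate (12 mm above the table), 170 mm along the engraver's x by 200 mm along its y. Axes as the engraver's.
- blank1: Rectangular plywood blank 60 mm (its y) x 40 mm (its x) x 12 mm with a small dark dot near one end, 30 g. Origin: centre of its underside. Three to five of the five blanks are present. The round wooden coaster is not one of them.
- blank2: Rectangular plywood blank 60 mm (its y) x 40 mm (its x) x 12 mm with a small dark dot near one end, 30 g. Origin: centre of its underside. Three to five of the five blanks are present. The round wooden coaster is not one of them.
- blank3: Rectangular plywood blank 60 mm (its y) x 40 mm (its x) x 12 mm with a small dark dot near one end, 30 g. Origin: centre of its underside. Three to five of the five blanks are present. The round wooden coaster is not one of them.
- blank4: Rectangular plywood blank 60 mm (its y) x 40 mm (its x) x 12 mm with a small dark dot near one end, 30 g. Origin: centre of its underside. Three to five of the five blanks are present. The round wooden coaster is not one of them.
- blank5: Rectangular plywood blank 60 mm (its y) x 40 mm (its x) x 12 mm with a small dark dot near one end, 30 g. Origin: centre of its underside. Three to five of the five blanks are present. The round wooden coaster is not one of them.
- paint_bottle: White paint bottle, 40 mm diameter, 95 mm tall; bystander, not to be knocked over.
- varnish_jar: Amber jar, 60 mm diameter, 60 mm tall; bystander, not to be knocked over.
- water_cup: Green plastic cup, 74 mm across, 100 mm tall; bystander, not to be knocked over.
Things that resemble listed ones, but are neither listed nor needed, are in the scene too. What is shaped like the blank2 but purple or yellow is not meant.

How it is judged:
By the outcome, as a careful person would: the job done as asked, in the order asked, and still so for the second after the job is handed in, with the robot touching nothing.
Of blank1, blank2, blank3, blank4, blank5 only 3 to 5 are there at a start; the rules pass over those that are not, and their reading is None.
At some moment in a run one of blank1, blank2, blank3, blank4, blank5, straightedge may be knocked a few centimetres aside while the robot is not near it.
It also fails if it takes over 210 s, if anything falls off the work surface, if the arm or the gripper's body presses on something with over 40 N, if the wrist force passes 120 N, or if a joint passes its speed limit or range.

## Working session

There is one attempt and no reset: what is moved stays moved. The work goes in short steps, Python scripts to look and compute and a shell command to move; the robot and the scene stay as the last step left them, time stands still between calls to the robot, and variables do not carry over. Pictures are saved under pics/ and viewed, about 12 in all and at most 16, crops included, and the job is handed in when it is done.

```bash
ls; mkdir -p pics
cat > h.py <<'E'
import numpy as np, cv2
from scipy.spatial.transform import Rotation as R
from bench import manip, viewer, job, regions_of, mark_of
def shot(name):
    s=manip.read_state(); p=viewer.read_camera(name); 
    if name=="wrist":
        T=np.eye(4); T[:3,:3]=R.from_euler('xyz',s["tcp_rot"]).as_matrix(); T[:3,3]=s["tcp_pos"]
        p["T"]=T@np.array(p["mount"])
    else:
        T=np.eye(4); o=np.array(p["orientation"]); T[:3,:3]=R.from_euler('xyz',o).as_matrix() if o.shape==(3,) else o; T[:3,3]=p["origin"]; p["T"]=T
    return p
def save(p,f): cv2.imwrite("pics/"+f,cv2.cvtColor(p["image"],cv2.COLOR_RGB2BGR))
def foc(p): return 240/np.tan(np.radians(p["fovy"])/2)
def ray(p,c):
    f=foc(p); d=np.array([(c[0]-p["cx"])/f,-(c[1]-p["cy"])/f,-1.]); d=p["T"][:3,:3]@d
    return p["T"][:3,3],d/np.linalg.norm(d)
def atz(p,c,z):
    o,d=ray(p,c); return o+d*(z-o[2])/d[2]
def tri(*pc):
    A=np.zeros((3,3));b=np.zeros(3)
    for p,c in pc:
        o,d=ray(p,c);M=np.eye(3)-np.outer(d,d);A+=M;b+=M@o
    x=np.linalg.solve(A,b); e=[np.linalg.norm(np.cross(x-ray(p,c)[0],ray(p,c)[1])) for p,c in pc]
    return x,max(e)
def pix(p,X):
    v=p["T"][:3,:3].T@(np.array(X)-p["T"][:3,3]); f=foc(p); return np.array([p["cx"]+f*v[0]/-v[2],p["cy"]-f*v[1]/-v[2]])
E
python3 - <<'E'
from h import *
np.set_printoptions(precision=4,suppress=True)
print(manip.read_state(),manip.grip_depth)
for n in ("scene","top","wrist"):
    p=shot(n); save(p,n+"0.png"); print(n,{k:v for k,v in p.items() if k not in("image",)})
    if n=="wrist": continue
    for l in ["wheel_eye","lock_hole","pin","pin_stand","collar_bar","straightedge","stop_face","bed_field","blank1","paint_bottle","varnish_jar","water_cup"]:
        print(l,[(np.round(m["centre"]).tolist(),round(m["conf"],2)) for m in mark_of(l,p)])
E
```

```text
pics
{'clock': 0.0, 'q': array([-1.3875,  0.418 , -0.0103,  1.6142,  0.0047,  1.1107, -0.053 ]), 'joint_vel': array([ 0.0005,  0.    , -0.001 , -0.0006, -0.0008,  0.0008,  0.0017]), 'joint_efforts': array([  0.0006, -86.4424,   0.6787, -43.4917,   0.0191,   0.0073,
         0.    ]), 'tcp_pos': array([0.1393, 0.6089, 0.2307]), 'tcp_rot': array([-3.1404,  0.0001,  2.9168]), 'contact_force': array([-0.1893,  0.0903,  0.6747]), 'wrist_torque': array([ 0.0271, -0.0283, -0.0175]), 'gripper_width': 1.0001655164053258} 0.0187
scene {'fovy': 46.36435694099773, 'cx': 314.48914244403005, 'cy': 237.0380536955076, 'origin': array([ 1.5065, -0.2165,  0.9174]), 'orientation': array([0.8957, 0.0042, 1.4577]), 'shot': 1, 'T': array([[ 0.1129, -0.6206,  0.776 ,  1.5065],
       [ 0.9936,  0.0738, -0.0855, -0.2165],
       [-0.0042,  0.7806,  0.625 ,  0.9174],
       [ 0.    ,  0.    ,  0.    ,  1.    ]])}
wheel_eye [([510.0, 244.0], 0.76)]
lock_hole [([490.0, 253.0], 0.97)]
pin [([198.0, 261.0], 0.71)]
pin_stand [([197.0, 262.0], 0.94)]
collar_bar [([370.0, 258.0], 0.72)]
straightedge [([115.0, 262.0
[... 1200 characters left out ...]
352.0, 220.0], 0.82), ([436.0, 294.0], 0.8), ([396.0, 329.0], 0.72), ([436.0, 216.0], 0.68)]
paint_bottle [([463.0, 177.0], 0.65)]
varnish_jar [([485.0, 219.0], 0.86)]
water_cup [([510.0, 259.0], 0.64), ([461.0, 179.0], 0.43)]
wrist {'fovy': 71.2315977089009, 'cx': 319.89177722007815, 'cy': 241.32271957721548, 'mount': array([[-0.0002,  0.9541,  0.2996,  0.0764],
       [ 1.    ,  0.0004, -0.0003, -0.001 ],
       [-0.0004,  0.2996, -0.9541, -0.1416],
       [ 0.    ,  0.    ,  0.    ,  1.    ]]), 'shot': 3, 'T': array([[ 0.2231, -0.93  , -0.2922,  0.0647],
       [ 0.9748,  0.213 ,  0.0665,  0.6253],
       [ 0.0003, -0.2996,  0.9541,  0.3729],
       [ 0.    ,  0.    ,  0.    ,  1.    ]])}
```

View pictures.

View pics/scene0.png

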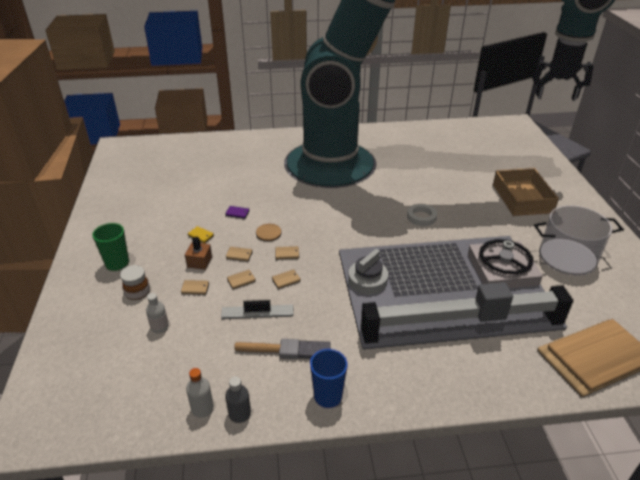

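View pics/top0.png

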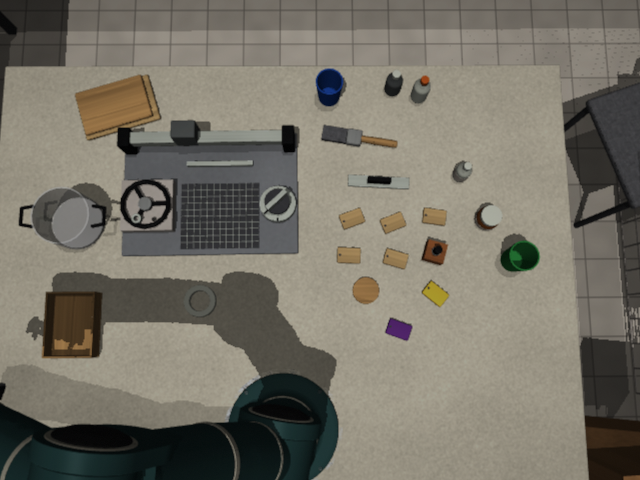

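```bash
python3 - <<'E'
from h import *
np.set_printoptions(precision=3,suppress=True)
s=shot("scene");t=shot("top")
def T(l):
    a=mark_of(l,s);b=mark_of(l,t)
    if a and b: print(l,*tri((s,a[0]["centre"]),(t,b[0]["centre"])))
for l in ["wheel_eye","lock_hole","pin","pin_stand","collar_bar","straightedge","bed_field","paint_bottle","varnish_jar","water_cup"]: T(l)
for c in [(163,163),(190,163),(252,163)]: print("stop",c,atz(t,c,.026))
for m in mark_of("blank1",t): print(m["centre"],atz(t,m["centre"],0))
for r in regions_of("blank1",t):
    c,sz,a=cv2.minAreaRect(np.argwhere(r["mask"])[:,::-1].astype(np.float32)); print(c,sz,a,atz(t,c,.012))
E
python3 -m jog '[{"rotation":[0,0,-6]},{"rotation":[0,0,-6]}]'
```

```text
wheel_eye [0.575 0.034 0.113] 0.3061079021746971
lock_hole [0.52  0.327 0.035] 0.000804334680381689
pin [ 0.433 -0.389  0.008] 0.005130578291507322
pin_stand [ 0.432 -0.387 -0.005] 0.0010609839450756483
collar_bar [0.611 0.144 0.165] 0.14671333352785135
straightedge [ 0.621 -0.254 -0.006] 0.004011397647228195
bed_field [0.53  0.161 0.007] 0.002965889754512893
paint_bottle [ 0.638 -0.469  0.003] 0.0014622977938342913
varnish_jar [ 0.556 -0.34   0.055] 0.16938893314713782
water_cup [ 0.417 -0.587  0.002] 0.005190747247732189
stop (163, 163) [0.669 0.309 0.026]
stop (190, 163) [0.668 0.239 0.026]
stop (252, 163) [0.667 0.079 0.026]
[397.7, 327.4] [ 0.244 -0.29   0.   ]
[435.7, 213.4] [ 0.537 -0.397  0.   ]
[436.6, 292.6] [ 0.331 -0.392  0.   ]
[349.0, 219.4] [ 0.522 -0.171  0.   ]
[397.2, 259.7] [ 0.416 -0.293  0.   ]
[348.9, 254.5] [ 0.43  -0.169  0.   ]
[394.3, 222.1] [ 0.514 -0.288  0.   ]
(435.5819396972656, 293.40167236328125) (24.967193603515625, 17.28498077392578) 39.80556869506836 [ 0.328 -0.387  0.012]
(434.027587890625, 215.66897583007812) (24.08319091796875, 16.27691650390625) 4.763641834259033 [ 0.528 -0.39   0.012]
(395.17926025390625, 258.12261962890625) (24.038095474243164, 16.345903396606445) 15.945395469665527 [ 0.419 -0.287  0.012]
(392.3393859863281, 221.55836486816406) (14.267772674560547, 23.494834899902344) 70.01689910888672 [ 0.514 -0.282  0.012]
(398.95001220703125, 328.6499938964844) (23.71708106994629, 15.811386108398438) 18.434947967529297 [ 0.241 -0.292  0.012]
(348.5, 254.5) (15.0, 23.0) 90.0 [ 0.429 -0.168  0.012]validation failed for argument at $[0]...
```

```bash
python3 -m jog '[{"dp":[0,0,-2],"rotation":[0,0,-6.43],"gripper":1},{"dp":[0,0,-2],"rotation":[0,0,-6.43],"gripper":1},{"dp":[-3,-2.5,-1],"rotation":[0,0,0],"gripper":1},{"dp":[-3,-2.5,-1],"rotation":[0,0,0],"gripper":1},{"dp":[-3,-2.5,-1],"rotation":[0,0,0],"gripper":1},{"dp":[-3,-2.5,0],"rotation":[0,0,0],"gripper":1},{"dp":[-3,-2.5,0],"rotation":[0,0,0],"gripper":1},{"dp":[-3,-2.5,0],"rotation":[0,0,0],"gripper":1},{"dp":[-3,-2.5,0],"rotation":[0,0,0],"gripper":1},{"dp":[-3,-2.5,0],"rotation":[0,0,0],"gripper":1},{"dp":[-3,-2.5,0],"rotation":[0,0,0],"gripper":1},{"dp":[-3,-2.5,0],"rotation":[0,0,0],"gripper":1},{"dp":[-3,-2.5,0],"rotation":[0,0,0],"gripper":1},{"dp":[0,0,0],"rotation":[0,0,0],"gripper":1}]'
python3 - <<'E'
from h import *
print(manip.read_state()["q"])
p=shot("wrist");save(p,"w1.png")
import pickle
for l in ["wheel_eye","lock_hole","collar_bar","stop_face","bed_field","tension_wheel"]:
    print(l,[(np.round(m["centre"]),m["conf"]) for m in mark_of(l,p)])
np.save("w1T.npy",p["T"])
E
```

```text
clock: 3.72
tcp_pos: [0.4747, 0.3278, 0.3014]
tcp_rot: [-3.14, 0.002, 3.132]
contact_force: [1.1, -0.6, 0.9]
gripper_width: 1.0
[-0.80282104  0.27393775  0.17685049  1.65717734 -0.04772561  1.21434169
  0.94579106]
wheel_eye [(array([348., 241.]), 0.91)]
lock_hole [(array([318., 235.]), 0.62)]
collar_bar [(array([ 51., 288.]), 0.68)]
stop_face [(array([212., 328.]), 0.59)]
bed_field [(array([196., 242.]), 0.88)]Traceback (most recent call last):
  File "<stdin>", line 6, in <module>
ValueError: it knows: bed_field, blank, collar_bar, engraver, lock_hole, paint_bottle, pin, pin_stand, stop_face, straightedge, varnish_jar, water_cup, wheel_eye
```

View pics/w1.png

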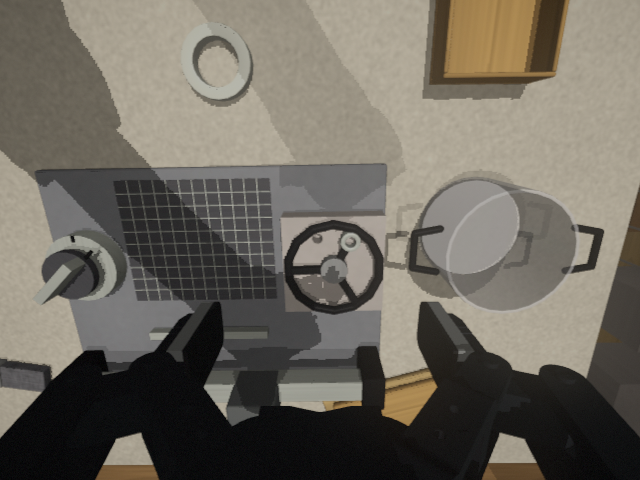

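```bash
python3 -m jog '[{"dp":[0,-3,0],"rotation":[0,0,0],"gripper":1},{"dp":[0,-3,0],"rotation":[0,0,0],"gripper":1},{"dp":[0,-3,0],"rotation":[0,0,0],"gripper":1},{"dp":[0,-3,0],"rotation":[0,0,0],"gripper":1},{"dp":[0,-3,0],"rotation":[0,0,0],"gripper":1},{"dp":[0,0,0],"rotation":[0,0,0],"gripper":1},{"dp":[0,0,0],"rotation":[0,0,0],"gripper":1}]'
python3 - <<'E'
from h import *
np.set_printoptions(precision=4,suppress=True)
p=shot("wrist");save(p,"w2.png")
w1=dict(p);w1["T"]=np.load("w1T.npy")
c1=dict(wheel_eye=(348,241),lock_hole=(318,235),collar_bar=(51,288),stop_face=(212,328),bed_field=(196,242))
zz=dict(wheel_eye=.06,lock_hole=.042,collar_bar=.088,stop_face=.012,bed_field=.012)
for l in c1:
    m=mark_of(l,p)
    if m: print(l,np.round(m[0]["centre"]),m[0]["conf"],tri((w1,c1[l]),(p,m[0]["centre"])),atz(w1,c1[l],zz[l]),atz(p,m[0]["centre"],zz[l]))
E
```

```text
clock: 4.6
tcp_pos: [0.469, 0.1837, 0.3018]
tcp_rot: [3.141, 0.001, 3.14]
contact_force: [-0.2, 1.3, 0.5]
gripper_width: 0.999Traceback (most recent call last):
  File "<stdin>", line 4, in <module>
    fid = stack.enter_context(open(os.fspath(file), "rb"))
                              ~~~~^^^^^^^^^^^^^^^^^^^^^^^
FileNotFoundError: [Errno 2] No such file or directory: 'w1T.npy'
```

```bash
cat > m.py <<'E'
from h import *
np.set_printoptions(precision=4,suppress=True)
p=shot("wrist")
w1=dict(p);T=np.eye(4);T[:3,:3]=R.from_euler('xyz',(-3.14,.002,3.132)).as_matrix();T[:3,3]=(0.4747,0.3278,0.3014);w1["T"]=T@p["mount"]
c1=dict(wheel_eye=(348.5,241),lock_hole=(317.5,236.5),collar_bar=(51,288),stop_face=(212,328),bed_field=(196,241))
zz=dict(wheel_eye=.06,lock_hole=.042,collar_bar=.088,stop_face=.012,bed_field=.012)
for l in c1:
    m=mark_of(l,p)
    if m: print(l,np.round(m[0]["centre"]),m[0]["conf"],tri((w1,c1[l]),(p,m[0]["centre"])),atz(w1,c1[l],zz[l]),atz(p,m[0]["centre"],zz[l]))
E
python3 m.py
python3 -m jog '[{"dp":[0,-3,0],"rotation":[0,0,0],"gripper":1},{"dp":[0,-3,0],"rotation":[0,0,0],"gripper":1},{"dp":[0,-3,0],"rotation":[0,0,0],"gripper":1},{"dp":[0,-3,0],"rotation":[0,0,0],"gripper":1},{"dp":[0,-3,0],"rotation":[0,0,0],"gripper":1},{"dp":[0,-3,0],"rotation":[0,0,0],"gripper":1},{"dp":[0,-3,0],"rotation":[0,0,0],"gripper":1},{"dp":[0,-3,0],"rotation":[0,0,0],"gripper":1},{"dp":[0,-3,0],"rotation":[0,0,0],"gripper":1},{"dp":[0,-3,0],"rotation":[0,0,0],"gripper":1},{"dp":[0,-3,0],"rotation":[0,0,0],"gripper":1},{"dp":[0,-3,0],"rotation":[0,0,0],"gripper":1},{"dp":[2,-3,0],"rotation":[0,0,0],"gripper":1},{"dp":[2,-3,0],"rotation":[0,0,0],"gripper":1},{"dp":[2,-3,0],"rotation":[0,0,0],"gripper":1},{"dp":[0,-3,0],"rotation":[0,0,0],"gripper":1},{"dp":[0,-3,0],"rotation":[0,0,0],"gripper":1},{"dp":[0,0,0],"rotation":[0,0,0],"gripper":1},{"dp":[0,0,0],"rotation":[0,0,0],"gripper":1}]'
python3 - <<'E'
from h import *
np.set_printoptions(precision=4,suppress=True)
p=shot("wrist");save(p,"w3.png")
for l,z in [("pin",.008),("pin_stand",0),("blank1",0),("straightedge",0),("varnish_jar",0)]:
    for m in mark_of(l,p): print(l,np.round(m["centre"]),round(m["conf"],2),atz(p,m["centre"],z))
for l,z in [("pin",.06),("blank1",.012),("straightedge",.008)]:
  for r in regions_of(l,p):
    c,sz,a=cv2.minAreaRect(np.argwhere(r["mask"])[:,::-1].astype(np.float32)); print(l,np.round(c),np.round(sz),round(a),atz(p,c,z))
E
```

```text
wheel_eye [467. 246.] 0.55 (array([0.5177, 0.3601, 0.0629]), np.float64(0.00024272794799301095)) [0.5188 0.3603 0.06  ] [0.5184 0.3614 0.06  ]
lock_hole [428. 240.] 0.9 (array([0.5203, 0.323 , 0.0334]), np.float64(0.0004831130381296492)) [0.5183 0.3231 0.042 ] [0.5172 0.32   0.042 ]
collar_bar [428. 240.] 0.45 (array([0.4403, 0.2261, 0.3261]), np.float64(0.011226298791024011)) [0.5641 0.0128 0.088 ] [0.5027 0.304  0.088 ]
stop_face [304. 327.] 0.92 (array([ 0.6728,  0.1606, -0.0037]), np.float64(0.002693359082526577)) [0.6662 0.166  0.012 ] [0.6599 0.1615 0.012 ]
bed_field [300. 245.] 0.58 (array([0.5335, 0.1575, 0.0091]), np.float64(0.00047723837411862784)) [0.5321 0.1587 0.012 ] [0.533  0.1576 0.012 ]
clock: 6.53
tcp_pos: [0.4087, -0.3268, 0.301]
tcp_rot: [-3.141, -0.001, 3.139]
contact_force: [0.5, 1.0, 0.9]
gripper_width: 1.0
pin [349. 201.] 0.55 [ 0.4135 -0.2901  0.008 ]
pin [276. 218.] 0.54 [ 0.4354 -0.3858  0.008 ]
pin_stand [281. 215.] 0.67 [ 0.433  -0.3805  0.    ]
blank1 [350. 269.] 0.98 [ 0.5126 -0.2861  0.    ]
blank1 [426. 274.] 0.83 [ 0.5207 -0.1766  0.    ]
blank1 [441
[... 283 characters left out ...]
08  0.    ]
varnish_jar [181. 279.] 0.87 [ 0.5271 -0.5274  0.    ]
varnish_jar [276. 219.] 0.27 [ 0.4388 -0.3882  0.    ]
pin [271. 227.] [17. 23.] 24 [ 0.4336 -0.3855  0.06  ]
blank1 [351. 272.] [28. 43.] 72 [ 0.5122 -0.2855  0.012 ]
blank1 [426. 279.] [28. 45.] 72 [ 0.5231 -0.1801  0.012 ]
blank1 [350. 206.] [46. 31.] 16 [ 0.4189 -0.2883  0.012 ]
blank1 [271. 134.] [52. 33.] 39 [ 0.3295 -0.3872  0.012 ]
blank1 [573. 326.] [219. 131.] 90 [0.5969 0.0423 0.012 ]
blank1 [275. 282.] [43. 28.] 8 [ 0.5269 -0.3915  0.012 ]
blank1 [350.  54.] [53. 40.] 22 [ 0.2423 -0.2927  0.012 ]
blank1 [440. 213.] [48. 30.] 3 [ 0.4287 -0.1705  0.012 ]
straightedge [369. 341.] [99. 27.] 3 [ 0.625  -0.2552  0.008 ]
```

View pics/w3.png

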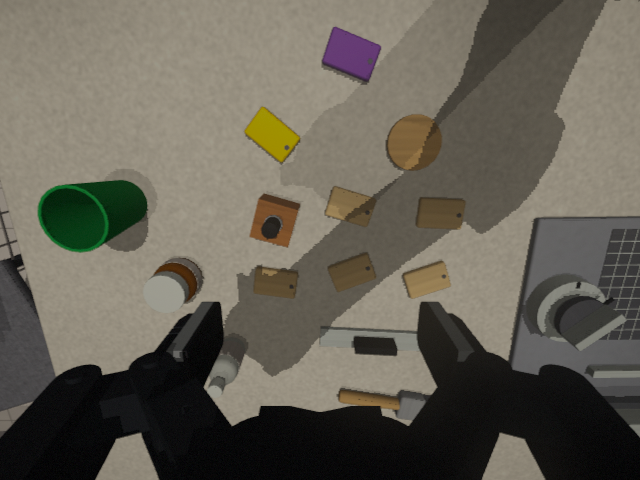

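```bash
python3 -m jog '[{"dp":[-1,-2,2.5],"rotation":[0,0,0],"gripper":1},{"dp":[-1,-2,2.5],"rotation":[0,0,0],"gripper":1},{"dp":[-0.5,-2,2.5],"rotation":[0,0,0],"gripper":1},{"dp":[0,0,2.5],"rotation":[0,0,0],"gripper":1},{"dp":[0,0,2.5],"rotation":[0,0,0],"gripper":1},{"dp":[0,0,0],"rotation":[0,0,0],"gripper":1},{"dp":[0,0,0],"rotation":[0,0,0],"gripper":1},{"dp":[0,0,0],"rotation":[0,0,0],"gripper":1}]'
python3 - <<'E'
from h import *
np.set_printoptions(precision=4,suppress=True)
p=shot("wrist");save(p,"w4.png");print(p["T"])
for m in mark_of("pin",p): print(np.round(m["centre"]),round(m["conf"],2),atz(p,m["centre"],.008))
for r in regions_of("pin",p):
    c,sz,a=cv2.minAreaRect(np.argwhere(r["mask"])[:,::-1].astype(np.float32)); print(np.round(c,1),np.round(sz),round(a),atz(p,c,.061),r["mask"].sum())
E
```

```text
clock: 7.65
tcp_pos: [0.4345, -0.3862, 0.1779]
tcp_rot: [-3.141, 0.001, 3.141]
contact_force: [0.2, -0.8, 0.2]
gripper_width: 0.999
[[ 0.0004 -0.9537 -0.3008  0.3577]
 [ 1.      0.0002  0.0008 -0.387 ]
 [-0.0007 -0.3008  0.9537  0.3194]
 [ 0.      0.      0.      1.    ]]
[320.5 234.5] [35. 27.] 90 [ 0.4335 -0.3867  0.061 ] 793
```

View pics/w4.png

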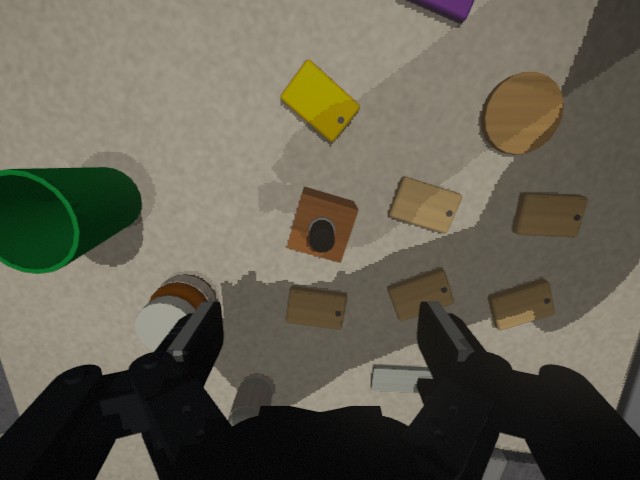

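```bash
python3 -m jog '[{"dp":[0.1,0,2.5],"rotation":[0,0,0],"gripper":1},{"dp":[0,0,2.5],"rotation":[0,0,0],"gripper":1},{"dp":[0,0,2.5],"rotation":[0,0,0],"gripper":1},{"dp":[0,0,2],"rotation":[0,0,0],"gripper":1},{"dp":[0,0,1.8],"rotation":[0,0,0],"gripper":1},{"dp":[0,0,1.5],"rotation":[0,0,0],"gripper":1},{"dp":[0,0,0],"rotation":[0,0,0],"gripper":1},{"dp":[0,0,0],"rotation":[0,0,0],"gripper":1}]'
python3 -m jog '[{"dp":[0,0,0],"rotation":[0,0,0],"gripper":0},{"dp":[0,0,0],"rotation":[0,0,0],"gripper":0},{"dp":[0,0,0],"rotation":[0,0,0],"gripper":0},{"dp":[0,0,0],"rotation":[0,0,0],"gripper":0},{"dp":[0,0,0],"rotation":[0,0,0],"gripper":0},{"dp":[0,0,0],"rotation":[0,0,0],"gripper":0},{"dp":[0,0,0],"rotation":[0,0,0],"gripper":0},{"dp":[0,0,0],"rotation":[0,0,0],"gripper":0},{"dp":[0,0,0],"rotation":[0,0,0],"gripper":0},{"dp":[0,0,0],"rotation":[0,0,0],"gripper":0}]'
```

```text
clock: 8.47
tcp_pos: [0.4332, -0.386, 0.049]
tcp_rot: [-3.141, 0.0, 3.141]
contact_force: [0.5, -0.4, 0.1]
gripper_width: 1.0
clock: 9.3
tcp_pos: [0.4332, -0.3859, 0.0489]
tcp_rot: [-3.141, 0.001, 3.141]
contact_force: [-1.2, 1.7, 8.2]
gripper_width: 0.213
```

```bash
python3 -m jog '[{"dp":[0,0,-1],"rotation":[0,0,0],"gripper":0},{"dp":[0,0,-2],"rotation":[0,0,0],"gripper":0},{"dp":[0,0,-2],"rotation":[0,0,0],"gripper":0},{"dp":[0,0,-2],"rotation":[0,0,0],"gripper":0},{"dp":[0,0,-2],"rotation":[0,0,0],"gripper":0},{"dp":[0,0,-2],"rotation":[0,0,0],"gripper":0},{"dp":[0,0,-2],"rotation":[0,0,0],"gripper":0},{"dp":[0,2,0],"rotation":[0,0,0],"gripper":0},{"dp":[0,3,0],"rotation":[0,0,0],"gripper":0},{"dp":[0,3,0],"rotation":[0,0,0],"gripper":0},{"dp":[0,3,0],"rotation":[0,0,0],"gripper":0},{"dp":[0,3,0],"rotation":[0,0,0],"gripper":0},{"dp":[0,3,0],"rotation":[0,0,0],"gripper":0},{"dp":[0,3,0],"rotation":[0,0,0],"gripper":0},{"dp":[0,3,0],"rotation":[0,0,0],"gripper":0},{"dp":[0,3,0],"rotation":[0,0,0],"gripper":0},{"dp":[0,3,0],"rotation":[0,0,0],"gripper":0},{"dp":[0,3,0],"rotation":[0,0,0],"gripper":0},{"dp":[0,3,0],"rotation":[0,0,0],"gripper":0},{"dp":[0,3,0],"rotation":[0,0,0],"gripper":0}]'
python3 -m jog '[{"dp":[-0.5,3,0],"rotation":[0,0,0],"gripper":0},{"dp":[-0.5,3,0],"rotation":[0,0,0],"gripper":0},{"dp":[-0.5,3,0],"rotation":[0,0,0],"gripper":0},{"dp":[-0.5,3,0],"rotation":[0,0,0],"gripper":0},{"dp":[-0.5,3,0],"rotation":[0,0,0],"gripper":0},{"dp":[-1,3,0],"rotation":[0,0,0],"gripper":0},{"dp":[-1,3,0],"rotation":[0,0,0],"gripper":0},{"dp":[-1,3,0],"rotation":[0,0,0],"gripper":0},{"dp":[-1,3,0],"rotation":[0,0,0],"gripper":0},{"dp":[-1,3,0],"rotation":[0,0,0],"gripper":0},{"dp":[-1,3,0],"rotation":[0,0,0],"gripper":0},{"dp":[0,3,0],"rotation":[0,0,0],"gripper":0},{"dp":[0,1,0],"rotation":[0,0,0],"gripper":0},{"dp":[0,0,0],"rotation":[0,0,0],"gripper":0},{"dp":[0,0,0],"rotation":[0,0,0],"gripper":0},{"dp":[0,0,0],"rotation":[0,0,0],"gripper":0},{"dp":[0,0,0],"rotation":[0,0,0],"gripper":0}]'
python3 - <<'E'
from h import *
np.set_printoptions(precision=4,suppress=True)
p=shot("wrist");save(p,"w5.png");print(p["T"])
for l,z in [("wheel_eye",.06),("lock_hole",.042),("pin",.139),("collar_bar",.088)]:
  for m in mark_of(l,p): print(l,np.round(m["centre"]),round(m["conf"],2),atz(p,m["centre"],z))
E
```

```text
clock: 10.97
tcp_pos: [0.4328, -0.0046, 0.179]
tcp_rot: [3.141, 0.001, 3.141]
contact_force: [0.1, 0.4, 0.8]
gripper_width: 0.213
clock: 12.38
tcp_pos: [0.5185, 0.3628, 0.1787]
tcp_rot: [-3.141, 0.0, 3.14]
contact_force: [0.1, 0.0, -0.7]
gripper_width: 0.214
[[ 0.0022 -0.954  -0.2999  0.4419]
 [ 1.      0.002   0.0007  0.362 ]
 [-0.     -0.2999  0.954   0.3203]
 [ 0.      0.      0.      1.    ]]
wheel_eye [320. 238.] 0.8 [0.5206 0.3616 0.06  ]
lock_hole [273. 231.] 0.63 [0.5197 0.3216 0.042 ]
pin [320. 271.] 0.59 [0.5173 0.362  0.139 ]
```

View pics/w5.png

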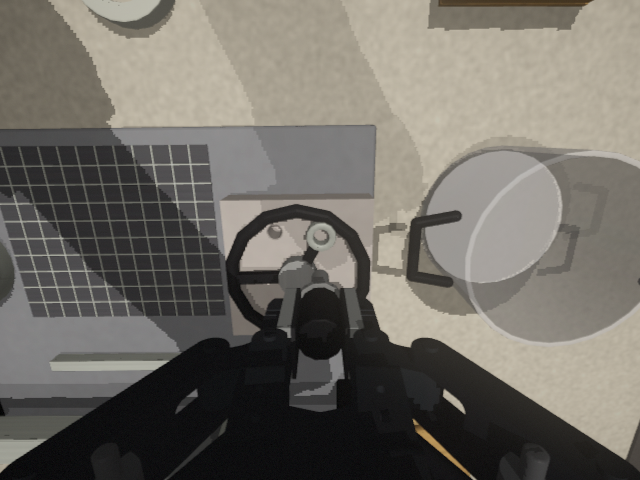

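Run:
```python
import cv2
i=cv2.imread("pics/w5.png")[200:350,240:400]; cv2.imwrite("pics/w5c.png",cv2.resize(i,None,fx=5,fy=4.99,interpolation=cv2.INTER_CUBIC)[:600])
```

```text
(no output)
```

View pics/w5c.png

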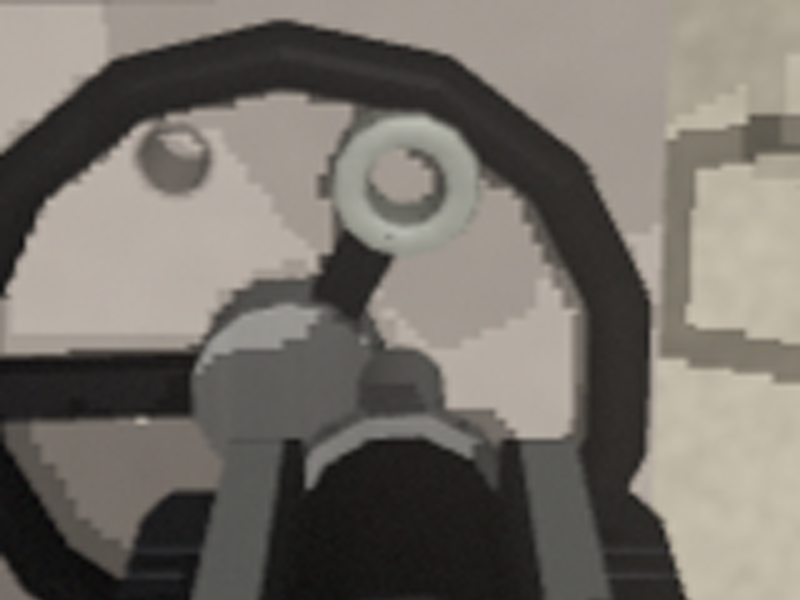

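Run:
```python
from h import *
np.set_printoptions(precision=4,suppress=True)
p=shot("wrist")
s=manip.read_state();t=np.array(s["tcp_pos"])
print("eye",atz(p,(321.2,236.6),.06),"hole",atz(p,(275,231.6),.042),"tcp",t)
for d in (-.003,0,.003): print(d,pix(p,t+[d-.005,0,-.036]),pix(p,t+[d-.0115,0,-.003]),pix(p,t+[d-.010,0,.027]))
print(atz(p,(320,269.3),t[2]-.036)+[.005,0,0])
```

```text
eye [0.5195 0.3638 0.06  ] hole [0.5203 0.3241 0.042 ] tcp [0.5183 0.3639 0.1784]
-0.003 [321.7982 262.7151] [322.2061 275.1759] [322.7367 309.786 ]
0 [321.7952 267.6358] [322.2002 281.0697] [322.7258 316.7227]
0.003 [321.7922 272.5103] [322.1942 286.8966] [322.7149 323.5636]
[0.5193 0.3628 0.1424]
```

```bash
python3 -m jog '[{"dp":[0,0.1,2],"rotation":[0,0,0],"gripper":0},{"dp":[0,0,2],"rotation":[0,0,0],"gripper":0},{"dp":[0,0,1.5],"rotation":[0,0,0],"gripper":0},{"dp":[0,0,1],"rotation":[0,0,0],"gripper":0},{"dp":[0,0,0.5],"rotation":[0,0,0],"gripper":0},{"dp":[0,0,0.5],"rotation":[0,0,0],"gripper":0},{"dp":[0,0,0],"rotation":[0,0,0],"gripper":0},{"dp":[0,0,0],"rotation":[0,0,0],"gripper":0},{"dp":[0,0,0],"rotation":[0,0,0],"gripper":0}]'
python3 - <<'E'
from h import *
p=shot("wrist");i=cv2.cvtColor(p["image"],cv2.COLOR_RGB2BGR)[220:340,240:400];cv2.imwrite("pics/w6c.png",cv2.resize(i,None,fx=5,fy=5,interpolation=cv2.INTER_CUBIC))
print(np.mean([manip.read_state()["tcp_pos"] for _ in range(5)],0))
E
```

```text
clock: 13.43
tcp_pos: [0.5186, 0.3654, 0.1041]
tcp_rot: [3.141, 0.001, 3.141]
contact_force: [0.2, 1.2, -0.4]
gripper_width: 0.214
[0.51858097 0.36532591 0.10404506]
```

View pics/w6c.png

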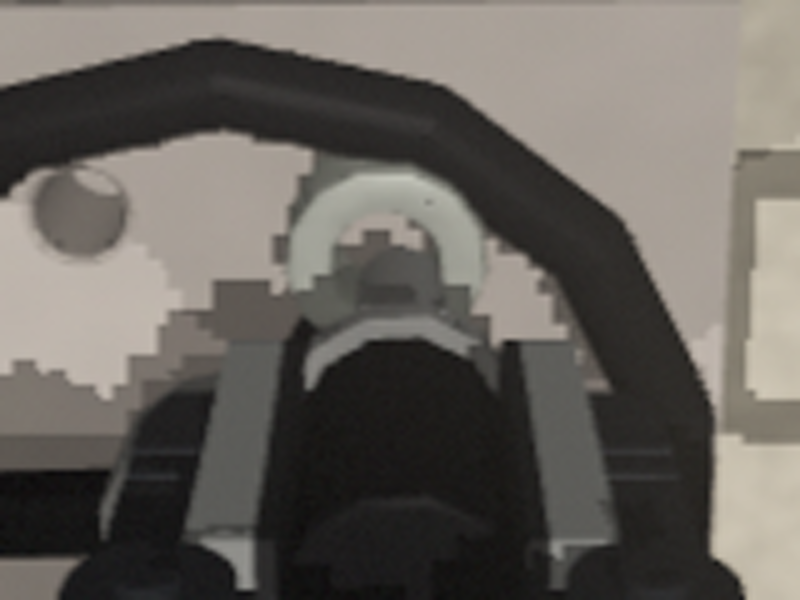

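Run:
```python
from h import *
p=shot("wrist");t=np.array(manip.read_state()["tcp_pos"])
print(atz(p,(317.4,254.2),.06)+[.0125,0,0],atz(p,(320,220+255/5),t[2]-.036)+[.005,0,0],pix(p,t+[-.005,0,-.036]),pix(p,t+[-.0115,0,-.003]),t)
```

```text
[0.52078844 0.36293596 0.06      ] [0.52064828 0.36445184 0.06793606] [321.52935977 267.46487719] [321.92798161 280.91344826] [0.51847576 0.36532467 0.10393606]
```

```bash
python3 -m jog '[{"dp":[0,-0.15,0],"rotation":[0,0,0],"gripper":0},{"dp":[0,0,0.4],"rotation":[0,0,0],"gripper":0},{"dp":[0,0,0.4],"rotation":[0,0,0],"gripper":0},{"dp":[0,0,0],"rotation":[0,0,0],"gripper":0},{"dp":[0,0,0],"rotation":[0,0,0],"gripper":0}]'
python3 -m jog '[{"dp":[0,0,0.3],"rotation":[0,0,0],"gripper":0},{"dp":[0,0,0.3],"rotation":[0,0,0],"gripper":0},{"dp":[0,0,0],"rotation":[0,0,0],"gripper":0},{"dp":[0,0,0],"rotation":[0,0,0],"gripper":0}]'
```

```text
clock: 13.95
tcp_pos: [0.5181, 0.3635, 0.0949]
tcp_rot: [-3.141, -0.0, 3.141]
contact_force: [1.0, -0.3, -1.2]
gripper_width: 0.215
clock: 14.28
tcp_pos: [0.5181, 0.3635, 0.0891]
tcp_rot: [-3.141, -0.0, 3.141]
contact_force: [-0.3, -0.5, -0.5]
gripper_width: 0.214
```

```bash
python3 -m jog '[{"dp":[0,0,0.2],"rotation":[0,0,0],"gripper":0},{"dp":[0.15,-0.32,0],"rotation":[0,0,0],"gripper":0},{"dp":[0.14,-0.33,0],"rotation":[0,0,0],"gripper":0},{"dp":[0.08,-0.33,0],"rotation":[0,0,0],"gripper":0},{"dp":[0.08,-0.34,0],"rotation":[0,0,0],"gripper":0},{"dp":[0.04,-0.34,0],"rotation":[0,0,0],"gripper":0},{"dp":[0.02,-0.34,0],"rotation":[0,0,0],"gripper":0},{"dp":[-0.02,-0.35,0],"rotation":[0,0,0],"gripper":0},{"dp":[-0.04,-0.35,0],"rotation":[0,0,0],"gripper":0},{"dp":[-0.09,-0.35,0],"rotation":[0,0,0],"gripper":0},{"dp":[-0.09,-0.34,0],"rotation":[0,0,0],"gripper":0},{"dp":[-0.14,-0.32,0],"rotation":[0,0,0],"gripper":0},{"dp":[-0.14,-0.32,0],"rotation":[0,0,0],"gripper":0},{"dp":[0,0,0],"rotation":[0,0,0],"gripper":0},{"dp":[0,0,0],"rotation":[0,0,0],"gripper":0},{"dp":[0,0,0],"rotation":[0,0,0],"gripper":0}]'
python3 - <<'E'
from h import *
p=shot("wrist");i=cv2.cvtColor(p["image"],cv2.COLOR_RGB2BGR)[220:340,240:400];cv2.imwrite("pics/w7c.png",cv2.resize(i,None,fx=5,fy=5,interpolation=cv2.INTER_CUBIC))
print(manip.read_state())
E
```

```text
clock: 15.62
tcp_pos: [0.5184, 0.3242, 0.0878]
tcp_rot: [3.14, 0.001, -3.141]
contact_force: [1.7, 7.0, 0.3]
gripper_width: 0.209
{'clock': 15.6667, 'q': array([-0.8512069 ,  0.57861251,  0.32357912,  1.76931089, -0.23905336,
        0.83068895,  1.15618232]), 'joint_vel': array([ 3.19733098e-04, -7.18114500e-04, -1.18989005e-03, -4.99723746e-05,
       -1.71472544e-03, -8.42509472e-05,  1.07473775e-03]), 'joint_efforts': array([ 2.96027832e+00, -8.82372451e+01,  1.21137196e+01, -3.10132456e+01,
        1.33613460e+00,  1.55455258e+00, -1.95077062e-02]), 'tcp_pos': array([0.51836291, 0.32421904, 0.08776758]), 'tcp_rot': array([ 3.13997481e+00,  7.00941767e-04, -3.14136440e+00]), 'contact_force': array([ 2.07968049,  7.24543753, -0.51444582]), 'wrist_torque': array([ 1.76360515, -0.51164077, -0.02307589]), 'gripper_width': 0.21245453136730363}
```

View pics/w7c.png

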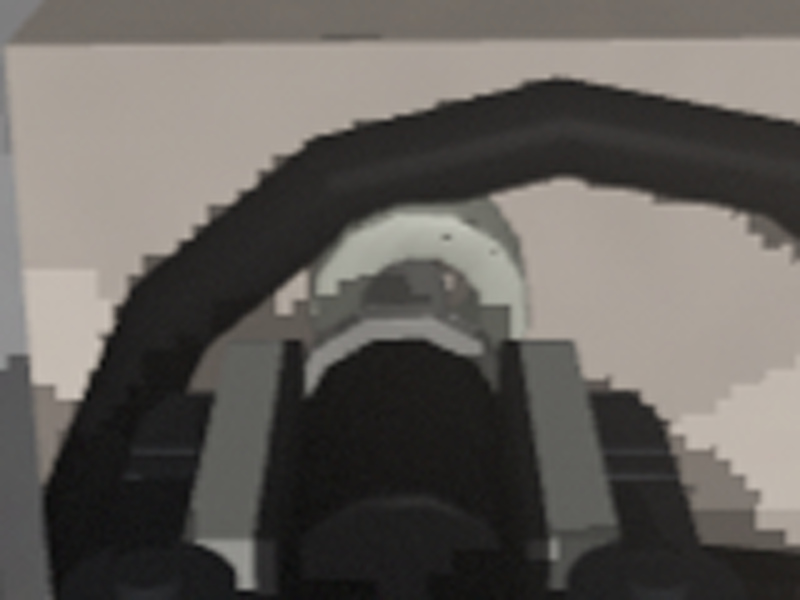

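```bash
python3 -m jog '[{"dp":[0,0,0.25],"rotation":[0,0,0],"gripper":0},{"dp":[0,0,0.25],"rotation":[0,0,0],"gripper":0},{"dp":[0,0,0.2],"rotation":[0,0,0],"gripper":0},{"dp":[0,0,0],"rotation":[0,0,0],"gripper":0},{"dp":[0,0,0],"rotation":[0,0,0],"gripper":0}]'
python3 - <<'E'
from h import *
print(manip.read_state()["contact_force"],manip.read_state()["wrist_torque"])
E
```

```text
clock: 16.08
tcp_pos: [0.5179, 0.324, 0.0803]
tcp_rot: [3.141, -0.0, -3.141]
contact_force: [1.4, 5.9, -3.2]
gripper_width: 0.211
[ 1.40966407  5.85460493 -3.23437377] [ 1.60973639 -0.28615273  0.02256058]
```

```bash
python3 -m jog '[{"dp":[0,0,0.2],"rotation":[0,0,0],"gripper":0},{"dp":[0,0,0.2],"rotation":[0,0,0],"gripper":0},{"dp":[0,0,0.1],"rotation":[0,0,0],"gripper":0},{"dp":[0,0,0],"rotation":[0,0,0],"gripper":0},{"dp":[0,0,0],"rotation":[0,0,0],"gripper":0}]'; python3 -m jog '[{"dp":[0,0,0.2],"rotation":[0,0,0],"gripper":0},{"dp":[0,0,0.2],"rotation":[0,0,0],"gripper":0},{"dp":[0,0,0.1],"rotation":[0,0,0],"gripper":0},{"dp":[0,0,0],"rotation":[0,0,0],"gripper":0},{"dp":[0,0,0],"rotation":[0,0,0],"gripper":0}]'
```

```text
clock: 16.5
tcp_pos: [0.5183, 0.3236, 0.0754]
tcp_rot: [3.141, 0.0, 3.141]
contact_force: [1.7, 5.1, -0.2]
gripper_width: 0.213
clock: 16.92
tcp_pos: [0.5183, 0.3234, 0.0701]
tcp_rot: [3.142, 0.0, 3.141]
contact_force: [1.4, 5.9, 0.5]
gripper_width: 0.215
```

```bash
python3 -m jog '[{"dp":[0,0,0.2],"rotation":[0,0,0],"gripper":0},{"dp":[0,0,0.1],"rotation":[0,0,0],"gripper":0},{"dp":[0,0,0],"rotation":[0,0,0],"gripper":0},{"dp":[0,0,0],"rotation":[0,0,0],"gripper":0}]'; python3 -m jog '[{"dp":[0,0,0.1],"rotation":[0,0,0],"gripper":0},{"dp":[0,0,0.1],"rotation":[0,0,0],"gripper":0},{"dp":[0,0,0],"rotation":[0,0,0],"gripper":0},{"dp":[0,0,0],"rotation":[0,0,0],"gripper":0}]'
```

```text
clock: 17.25
tcp_pos: [0.5184, 0.3234, 0.0671]
tcp_rot: [3.142, 0.0, 3.141]
contact_force: [3.3, 6.3, 0.6]
gripper_width: 0.211
clock: 17.58
tcp_pos: [0.5186, 0.3235, 0.0665]
tcp_rot: [3.141, 0.0, 3.141]
contact_force: [-6.4, 0.6, 25.5]
gripper_width: 0.213
```

```bash
python3 -m jog '[{"dp":[0,0,0],"rotation":[0,0,0],"gripper":0.7},{"dp":[0,0,0],"rotation":[0,0,0],"gripper":0.7},{"dp":[0,0,0],"rotation":[0,0,0],"gripper":0.7},{"dp":[0,0,0],"rotation":[0,0,0],"gripper":0.7},{"dp":[0,0,0],"rotation":[0,0,0],"gripper":0.7},{"dp":[0,0,-1],"rotation":[0,0,0],"gripper":0.7},{"dp":[0,0,-2],"rotation":[0,0,0],"gripper":1},{"dp":[0,0,-2],"rotation":[0,0,0],"gripper":1},{"dp":[0,0,-2],"rotation":[0,0,0],"gripper":1},{"dp":[0,-2,-2],"rotation":[0,0,0],"gripper":1},{"dp":[0,-3,-2],"rotation":[0,0,0],"gripper":1},{"dp":[0,-3,-2],"rotation":[0,0,0],"gripper":1},{"dp":[0,-3,0],"rotation":[0,0,0],"gripper":1},{"dp":[-1,-3,0],"rotation":[0,0,0],"gripper":1},{"dp":[-1,-3,0],"rotation":[0,0,0],"gripper":1},{"dp":[0,0,0],"rotation":[0,0,0],"gripper":1},{"dp":[0,0,0],"rotation":[0,0,0],"gripper":1},{"dp":[0,0,0],"rotation":[0,0,0],"gripper":1}]'
python3 - <<'E'
from h import *
np.set_printoptions(precision=4,suppress=True)
p=shot("wrist");save(p,"w8.png")
for l,z in [("wheel_eye",.06),("pin",.026),("collar_bar",.088),("stop_face",.012),("bed_field",.012)]:
  for m in mark_of(l,p): print(l,np.round(m["centre"]),round(m["conf"],2),atz(p,m["centre"],z))
print(manip.read_state()["tcp_pos"])
E
```

```text
clock: 19.08
tcp_pos: [0.5382, 0.1537, 0.1957]
tcp_rot: [3.141, 0.0, 3.141]
contact_force: [0.2, -0.1, 0.3]
gripper_width: 0.994
wheel_eye [522. 210.] 0.87 [0.5211 0.3236 0.06  ]
pin [502. 199.] 0.7 [0.518  0.3239 0.026 ]
collar_bar [146. 269.] 0.71 [0.563  0.0136 0.088 ]
stop_face [328. 330.] 0.66 [0.6674 0.1621 0.012 ]
bed_field [329. 212.] 0.69 [0.5329 0.1616 0.012 ]
[0.5381 0.154  0.1953]
```

View pics/w8.png

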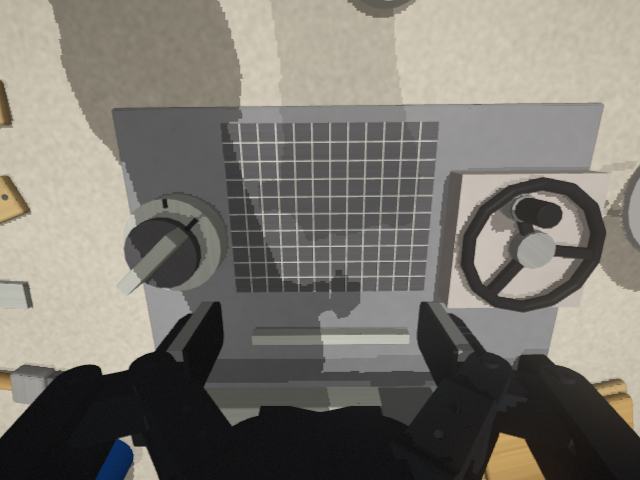

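Run:
```python
from h import *
np.set_printoptions(precision=4,suppress=True)
p=shot("wrist")
for n,c in [("bTL",(222,123)),("bTR",(438,122)),("bBR",(425,290)),("bBL",(237,293))]: print(n,atz(p,c,.012))
print("plate",atz(p,(114,109),.012),atz(p,(602,104),.012))
print("stop front top",atz(p,(252,329),.026),atz(p,(409,329),.026))
for r in regions_of("collar_bar",p): print(r["centre"],r["conf"],cv2.minAreaRect(np.argwhere(r["mask"])[:,::-1].astype(np.float32)))
print("mark",atz(p,(165,203),.038),"pointer",atz(p,(196,221),.062))
i=cv2.cvtColor(p["image"],cv2.COLOR_RGB2BGR)[180:310,100:240];cv2.imwrite("pics/w9c.png",cv2.resize(i,None,fx=4,fy=4,interpolation=cv2.INTER_CUBIC))
```

```text
bTL [0.4501 0.0634 0.012 ]
bTR [0.4491 0.261  0.012 ]
bBR [0.6178 0.265  0.012 ]
bBL [0.6214 0.0645 0.012 ]
plate [ 0.4382 -0.0332  0.012 ] [0.4338 0.4071 0.012 ]
stop front top [0.6566 0.0811 0.026 ] [0.6565 0.2475 0.026 ]
[159.1, 257.4] 0.78 ((158.0, 255.5), (75.0, 82.0), 90.0)
[352.4, 236.8] 0.39 ((365.3046875, 268.8343200683594), (338.7986145019531, 497.56634521484375), 88.02507019042969)
mark [0.5192 0.0132 0.038 ] pointer [0.5299 0.0484 0.062 ]
```

View pics/w9c.png

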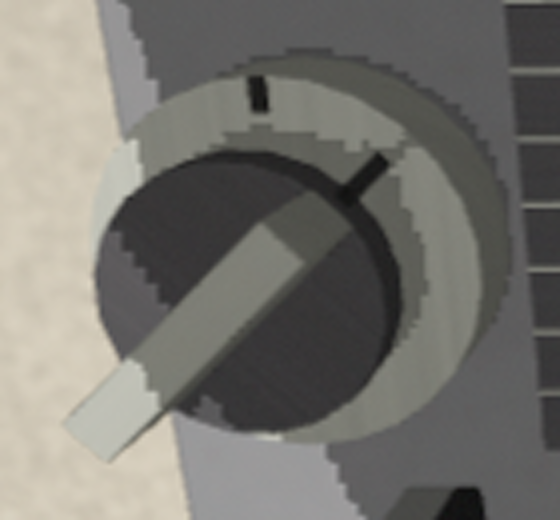

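Run:
```python
from h import *
np.set_printoptions(precision=4,suppress=True)
p=shot("wrist")
a=atz(p,(170.75,240.25),.088);b=atz(p,(121.9,290.7),.088);d=b-a
print(a,b,(a+b)/2,np.linalg.norm(d),np.degrees(np.arctan2(d[1],d[0])))
c=(a+b)/2
for q,z in (((164.5,201.5),.038),((164.5,206),.038),((196,219),.06),((196,219),.05),((188,227),.06)): 
  v=atz(p,q,z)-c; print(v,np.degrees(np.arctan2(v[1],v[0])))
print(manip.read_state()["tcp_pos"])
```

```text
[0.5388 0.0367 0.088 ] [ 0.582  -0.0089  0.088 ] [0.5604 0.0139 0.088 ] 0.06278302594955931 -46.618484454887444
[-0.0426 -0.0012 -0.05  ] -178.3287575099732
[-0.0385 -0.0018 -0.05  ] -177.30049756628833
[-0.0317  0.0337 -0.028 ] 133.28495484012882
[-0.0293  0.0299 -0.038 ] 134.43281352729306
[-0.0247  0.0261 -0.028 ] 133.46244359830524
[0.5382 0.1536 0.1953]
```

```bash
python3 -m jog '[{"dp":[-0.5,-2.8,0],"rotation":[0,0,0],"gripper":1},{"dp":[-0.5,-2.8,0],"rotation":[0,0,0],"gripper":1},{"dp":[-0.5,-2.8,0],"rotation":[0,0,0],"gripper":1},{"dp":[-0.5,-2.8,0],"rotation":[0,0,0],"gripper":1},{"dp":[-0.2,-2.8,0],"rotation":[0,0,0],"gripper":1},{"dp":[0,0,1],"rotation":[0,0,6.66],"gripper":1},{"dp":[0,0,1],"rotation":[0,0,6.66],"gripper":1},{"dp":[0,0,1],"rotation":[0,0,6.66],"gripper":1},{"dp":[0,0,1],"rotation":[0,0,6.66],"gripper":1},{"dp":[0,0,1],"rotation":[0,0,6.66],"gripper":1},{"dp":[0,0,1],"rotation":[0,0,6.66],"gripper":1},{"dp":[0,0,1],"rotation":[0,0,6.66],"gripper":1},{"dp":[0,0,0],"rotation":[0,0,0],"gripper":1},{"dp":[0,0,0],"rotation":[0,0,0],"gripper":1},{"dp":[0,0,0],"rotation":[0,0,0],"gripper":1}]'
```

```text
clock: 20.78
tcp_pos: [0.5605, 0.0133, 0.1259]
tcp_rot: [3.141, 0.0, 2.332]
contact_force: [0.3, 0.8, 1.0]
gripper_width: 1.0
```

```bash
python3 -m jog '[{"dp":[0,0,2],"rotation":[0,0,0],"gripper":1},{"dp":[0,0,2],"rotation":[0,0,0],"gripper":1},{"dp":[0,0,1],"rotation":[0,0,0],"gripper":1},{"dp":[0,0,1],"rotation":[0,0,0],"gripper":1},{"dp":[0,0,0],"rotation":[0,0,0],"gripper":0},{"dp":[0,0,0],"rotation":[0,0,0],"gripper":0},{"dp":[0,0,0],"rotation":[0,0,0],"gripper":0},{"dp":[0,0,0],"rotation":[0,0,0],"gripper":0},{"dp":[0,0,0],"rotation":[0,0,0],"gripper":0},{"dp":[0,0,0],"rotation":[0,0,0],"gripper":0},{"dp":[0,0,0],"rotation":[0,0,0],"gripper":0},{"dp":[0,0,0],"rotation":[0,0,0],"gripper":0},{"dp":[0,0,0],"rotation":[0,0,0],"gripper":0},{"dp":[0,0,0],"rotation":[0,0,0],"gripper":0},{"dp":[0,0,0],"rotation":[0,0,0],"gripper":0}]'
```

```text
clock: 22.03
tcp_pos: [0.5608, 0.0137, 0.066]
tcp_rot: [3.14, 0.0, 2.328]
contact_force: [-0.7, 1.9, 6.8]
gripper_width: 0.129
```

```bash
python3 -m jog '[{"dp":[0,0,0],"rotation":[0,0,-4.75],"gripper":0},{"dp":[0,0,0],"rotation":[0,0,-4.75],"gripper":0},{"dp":[0,0,0],"rotation":[0,0,-4.75],"gripper":0},{"dp":[0,0,0],"rotation":[0,0,-4.75],"gripper":0},{"dp":[0,0,0],"rotation":[0,0,-4.75],"gripper":0},{"dp":[0,0,0],"rotation":[0,0,-4.75],"gripper":0},{"dp":[0,0,0],"rotation":[0,0,-4.75],"gripper":0},{"dp":[0,0,0],"rotation":[0,0,-4.75],"gripper":0},{"dp":[0,0,0],"rotation":[0,0,-4.75],"gripper":0},{"dp":[0,0,0],"rotation":[0,0,-4.75],"gripper":0},{"dp":[0,0,0],"rotation":[0,0,0],"gripper":0},{"dp":[0,0,0],"rotation":[0,0,0],"gripper":0},{"dp":[0,0,0],"rotation":[0,0,0],"gripper":0}]'
```

```text
clock: 23.12
tcp_pos: [0.5608, 0.0136, 0.066]
tcp_rot: [3.141, 0.001, -3.129]
contact_force: [-0.4, 2.4, 7.5]
gripper_width: 0.131
```

```bash
python3 -m jog '[{"dp":[0,0,0],"rotation":[0,0,0],"gripper":1},{"dp":[0,0,0],"rotation":[0,0,0],"gripper":1},{"dp":[0,0,0],"rotation":[0,0,0],"gripper":1},{"dp":[0,0,0],"rotation":[0,0,0],"gripper":1},{"dp":[0,0,0],"rotation":[0,0,0],"gripper":1},{"dp":[0,0,-2],"rotation":[0,0,0],"gripper":1},{"dp":[0,0,-2.5],"rotation":[0,0,0],"gripper":1},{"dp":[0,0,-2.5],"rotation":[0,0,0],"gripper":1},{"dp":[0,0,-2.5],"rotation":[0,0,0],"gripper":1},{"dp":[0,0,-2.5],"rotation":[0,0,0],"gripper":1},{"dp":[-2,3,0],"rotation":[0,0,0],"gripper":1},{"dp":[-2,3,0],"rotation":[0,0,0],"gripper":1},{"dp":[0,3,0],"rotation":[0,0,0],"gripper":1},{"dp":[0,0,0],"rotation":[0,0,0],"gripper":1},{"dp":[0,0,0],"rotation":[0,0,0],"gripper":1},{"dp":[0,0,0],"rotation":[0,0,0],"gripper":1}]'
python3 - <<'E'
from h import *
np.set_printoptions(precision=4,suppress=True)
p=shot("wrist");save(p,"w10.png")
for l,z in [("collar_bar",.088),("stop_face",.012),("bed_field",.012),("lock_hole",.042)]:
  for m in mark_of(l,p): print(l,np.round(m["centre"]),round(m["conf"],2),atz(p,m["centre"],z))
print(manip.read_state()["tcp_pos"])
E
```

```text
clock: 24.45
tcp_pos: [0.5986, 0.1032, 0.1852]
tcp_rot: [-3.141, -0.0, -3.127]
contact_force: [0.4, -0.9, -0.2]
gripper_width: 1.0
collar_bar [195. 195.] 0.88 [0.5633 0.0125 0.088 ]
collar_bar [ 6. 20.] 0.22 [ 0.4562 -0.0943  0.088 ]
stop_face [378. 285.] 0.63 [0.6668 0.1628 0.012 ]
bed_field [387. 150.] 0.89 [0.5332 0.1621 0.012 ]
lock_hole [590. 137.] 0.66 [0.5193 0.3206 0.042 ]
[0.5988 0.103  0.1854]
```

View pics/w10.png

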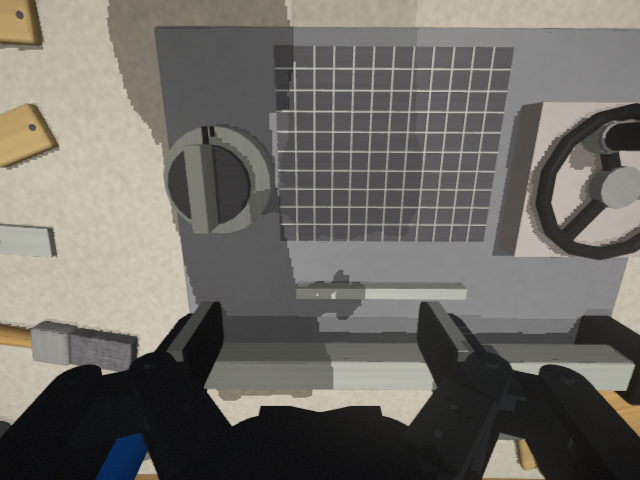

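Run:
```python
from h import *
np.set_printoptions(precision=4,suppress=True)
p=shot("wrist")
i=cv2.cvtColor(p["image"],cv2.COLOR_RGB2GRAY).astype(float)
for c in (310,380,400,430,455): print(c,i[276:304,c].astype(int))
for n,c in [("bTL",(274,46)),("bTR",(513,47)),("bBR",(488,243)),("bBL",(284,241))]: print(n,atz(p,c,.012))
for z in (.012,.026): print("stop",z,atz(p,(297,283.5),z),atz(p,(466,284.5),z))
print(atz(p,(207,125),.038),atz(p,(207,140),.062))
```

```text
310 [140 141 142 140 138 121 112  79  79  77  79  86 112 122 121 119 120 122
 122 120 120 117 104  87  87  87  86  86]
380 [137 136 137 137 135 120 117 107 108 107 109 123 167 186 185 183 183 187
 188 187 188 187 182 138 137 137 137 137]
400 [137 137 137 137 134 119 118 106 108 107 106 114 148 185 184 181 182 185
 186 184 184 186 181 130 136 136 136 135]
430 [138 139 137 138 138 135 119 108 107 107 105 113 148 181 181 179 181 182
 182 181 182 184 181 132 136 116  89  96]
455 [139 140 139 139 140 136 118 106 105 105 104 102 115 178 179 179 178 180
 180 178 179 181 179 134 137 138 137 136]
bTL [0.4512 0.0619 0.012 ]
bTR [0.4492 0.2611 0.012 ]
bBR [0.6207 0.2684 0.012 ]
bBL [0.6214 0.067  0.012 ]
stop 0.012 [0.6669 0.0795 0.012 ] [0.6657 0.2531 0.012 ]
stop 0.026 [0.6605 0.0805 0.026 ] [0.6593 0.2463 0.026 ]
[0.5149 0.0089 0.038 ] [0.5263 0.0156 0.062 ]
```

```bash
python3 -m jog '[{"dp":[0,-3,0],"rotation":[0,0,0],"gripper":1},{"dp":[0,-3,0],"rotation":[0,0,0],"gripper":1},{"dp":[0,-3,0],"rotation":[0,0,0],"gripper":1},{"dp":[0,-3,0],"rotation":[0,0,0],"gripper":1},{"dp":[0,-3,0],"rotation":[0,0,0],"gripper":1},{"dp":[0,-3,0],"rotation":[0,0,0],"gripper":1},{"dp":[0,-3,0],"rotation":[0,0,0],"gripper":1},{"dp":[0,-3,0],"rotation":[0,0,0],"gripper":1},{"dp":[0,-3,0],"rotation":[0,0,0],"gripper":1},{"dp":[0,-3,0],"rotation":[0,0,0],"gripper":1},{"dp":[0,-3,0],"rotation":[0,0,0],"gripper":1},{"dp":[0,-2.5,0],"rotation":[0,0,0],"gripper":1},{"dp":[0,0,0],"rotation":[0,0,0],"gripper":1},{"dp":[0,0,0],"rotation":[0,0,0],"gripper":1},{"dp":[0,0,0],"rotation":[0,0,0],"gripper":1}]'
python3 - <<'E'
from h import *
np.set_printoptions(precision=4,suppress=True)
p=shot("wrist");save(p,"w11.png")
for l,z in [("straightedge",.008),("blank1",.012)]:
  for r in regions_of(l,p):
    c,sz,a=cv2.minAreaRect(np.argwhere(r["mask"])[:,::-1].astype(np.float32)); print(l,round(r["conf"],2),np.round(c),np.round(sz),round(a,1),atz(p,c,z))
for m in mark_of("straightedge",p): print(m["centre"],atz(p,m["centre"],0))
print(manip.read_state()["tcp_pos"])
E
```

```text
clock: 26.0
tcp_pos: [0.6042, -0.2507, 0.1852]
tcp_rot: [3.141, -0.0, -3.127]
contact_force: [0.5, 1.0, -0.8]
gripper_width: 1.002
straightedge 0.92 [322. 236.] [160.  32.] 3.8 [ 0.6222 -0.2493  0.008 ]
blank1 0.93 [278.  18.] [37. 79.] 90.0 [ 0.4367 -0.2886  0.012 ]
blank1 0.85 [423.  20.] [75. 46.] 3.8 [ 0.4363 -0.1697  0.012 ]
blank1 0.81 [403. 134.] [47. 71.] 72.0 [ 0.5248 -0.1786  0.012 ]
blank1 0.58 [167. 136.] [74. 46.] 9.9 [ 0.5295 -0.3898  0.012 ]
[322.0, 234.7] [ 0.6231 -0.2492  0.    ]
[ 0.6044 -0.2501  0.1854]
```

View pics/w11.png

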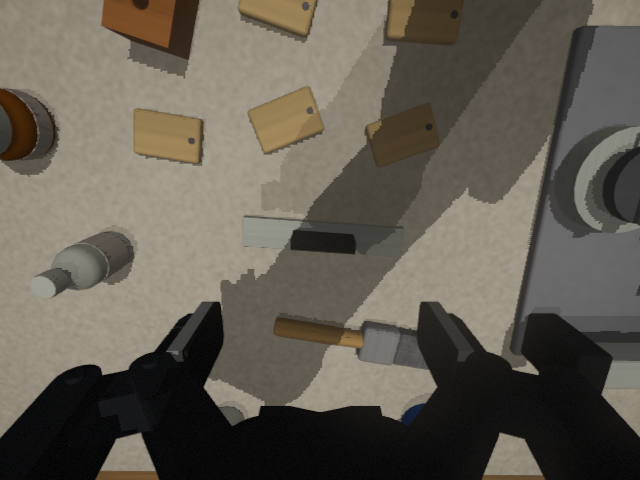

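```bash
python3 -m jog '[{"dp":[-1.85,0.1,0],"rotation":[0,0,3.8],"gripper":1},{"dp":[0,0,3],"rotation":[0,0,0],"gripper":1},{"dp":[0,0,3],"rotation":[0,0,0],"gripper":1},{"dp":[0,0,3],"rotation":[0,0,0],"gripper":1},{"dp":[0,0,3],"rotation":[0,0,0],"gripper":1},{"dp":[0,0,2],"rotation":[0,0,0],"gripper":1},{"dp":[0,0,1.5],"rotation":[0,0,0],"gripper":1},{"dp":[0,0,1],"rotation":[0,0,0],"gripper":1},{"dp":[0,0,0.5],"rotation":[0,0,0],"gripper":1},{"dp":[0,0,0.5],"rotation":[0,0,0],"gripper":1},{"dp":[0,0,0.2],"rotation":[0,0,0],"gripper":1},{"dp":[0,0,0],"rotation":[0,0,0],"gripper":1},{"dp":[0,0,0],"rotation":[0,0,0],"gripper":1}]'
python3 -m jog '[{"dp":[0,0,0],"rotation":[0,0,0],"gripper":0},{"dp":[0,0,0],"rotation":[0,0,0],"gripper":0},{"dp":[0,0,0],"rotation":[0,0,0],"gripper":0},{"dp":[0,0,0],"rotation":[0,0,0],"gripper":0},{"dp":[0,0,0],"rotation":[0,0,0],"gripper":0},{"dp":[0,0,0],"rotation":[0,0,0],"gripper":0}]'
```

```text
clock: 27.28
tcp_pos: [0.6231, -0.25, 0.0092]
tcp_rot: [-3.141, 0.001, 3.09]
contact_force: [-0.4, -1.0, 0.1]
gripper_width: 1.0
clock: 27.78
tcp_pos: [0.6231, -0.2499, 0.0092]
tcp_rot: [-3.141, 0.001, 3.09]
contact_force: [-1.5, 0.2, 7.5]
gripper_width: 0.684
```

```bash
python3 -m jog '[{"dp":[0,0,-1],"rotation":[0,0,0],"gripper":0},{"dp":[0,0,-3],"rotation":[0,0,0],"gripper":0},{"dp":[0,0,-3],"rotation":[0,0,0],"gripper":0},{"dp":[0,0,-3],"rotation":[0,0,0],"gripper":0},{"dp":[0,0,-3],"rotation":[0,0,0],"gripper":0},{"dp":[0,0,-2],"rotation":[0,0,-3.7],"gripper":0},{"dp":[0,2.5,0],"rotation":[0,0,0],"gripper":0},{"dp":[0,3,0],"rotation":[0,0,0],"gripper":0},{"dp":[0,3,0],"rotation":[0,0,0],"gripper":0},{"dp":[0,3,0],"rotation":[0,0,0],"gripper":0},{"dp":[0,3,0],"rotation":[0,0,0],"gripper":0},{"dp":[0,3,0],"rotation":[0,0,0],"gripper":0},{"dp":[0,3,0],"rotation":[0,0,0],"gripper":0},{"dp":[0,3,0],"rotation":[0,0,0],"gripper":0},{"dp":[0,3,0],"rotation":[0,0,0],"gripper":0},{"dp":[0,3,0],"rotation":[0,0,0],"gripper":0},{"dp":[-0.5,3,0],"rotation":[0,0,0],"gripper":0},{"dp":[-0.5,3,0],"rotation":[0,0,0],"gripper":0},{"dp":[-0.5,3,0],"rotation":[0,0,0],"gripper":0},{"dp":[-0.4,3,0],"rotation":[0,0,0],"gripper":0}]'
python3 -m jog '[{"dp":[0,0,0],"rotation":[0,0,0],"gripper":0},{"dp":[0,0,0],"rotation":[0,0,0],"gripper":0},{"dp":[0,0,0],"rotation":[0,0,0],"gripper":0}]'
```

```text
clock: 29.45
tcp_pos: [0.6362, 0.1669, 0.1592]
tcp_rot: [3.142, 0.001, -3.128]
contact_force: [1.2, 0.7, -1.3]
gripper_width: 0.689
clock: 29.7
tcp_pos: [0.6361, 0.1648, 0.1587]
tcp_rot: [-3.141, 0.0, -3.129]
contact_force: [0.4, -1.2, -0.8]
gripper_width: 0.688
```

```bash
python3 -m jog '[{"dp":[0,0,2.5],"rotation":[0,0,0],"gripper":0},{"dp":[0,0,2.5],"rotation":[0,0,0],"gripper":0},{"dp":[0,0,2.5],"rotation":[0,0,0],"gripper":0},{"dp":[0,0,2.5],"rotation":[0,0,0],"gripper":0},{"dp":[0,0,2],"rotation":[0,0,0],"gripper":0},{"dp":[0,0,1],"rotation":[0,0,0],"gripper":0},{"dp":[0,0,0.4],"rotation":[0,0,0],"gripper":0},{"dp":[0,0,0],"rotation":[0,0,0],"gripper":0},{"dp":[0,0,0],"rotation":[0,0,0],"gripper":0}]'
python3 -m jog '[{"dp":[0,0,0.2],"rotation":[0,0,0],"gripper":0},{"dp":[0,0,0.1],"rotation":[0,0,0],"gripper":0},{"dp":[0,0,0],"rotation":[0,0,0],"gripper":0},{"dp":[0,0,0],"rotation":[0,0,0],"gripper":0}]'
python3 - <<'E'
from h import *
p=shot("wrist");save(p,"w12.png")
i=cv2.cvtColor(p["image"],cv2.COLOR_RGB2BGR)[180:420,140:540];cv2.imwrite("pics/w12c.png",cv2.resize(i,None,fx=2,fy=2,interpolation=cv2.INTER_CUBIC))
E
```

```text
clock: 30.45
tcp_pos: [0.6369, 0.1651, 0.0256]
tcp_rot: [3.141, 0.001, -3.129]
contact_force: [-0.3, 0.1, -0.6]
gripper_width: 0.688
clock: 30.78
tcp_pos: [0.6363, 0.1655, 0.0217]
tcp_rot: [3.141, 0.0, -3.128]
contact_force: [-0.5, 0.2, -0.9]
gripper_width: 0.69
```

View pics/w12c.png

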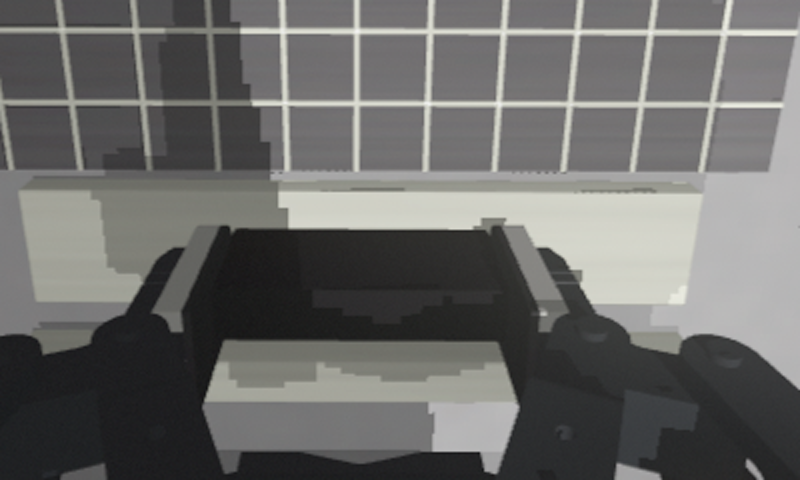

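```bash
python3 -m jog '[{"dp":[0,0,0.1],"rotation":[0,0,0],"gripper":0},{"dp":[0,0,0],"rotation":[0,0,0],"gripper":0},{"dp":[0,0,0],"rotation":[0,0,0],"gripper":0}]'
python3 -m jog '[{"dp":[-0.3,0,0],"rotation":[0,0,0],"gripper":0},{"dp":[-0.3,0,0],"rotation":[0,0,0],"gripper":0},{"dp":[-0.3,0,0],"rotation":[0,0,0],"gripper":0},{"dp":[0,0,0],"rotation":[0,0,0],"gripper":0},{"dp":[0,0,0],"rotation":[0,0,0],"gripper":0}]'
python3 -m jog '[{"dp":[-0.2,0,0],"rotation":[0,0,0],"gripper":0},{"dp":[0,0,0],"rotation":[0,0,0],"gripper":0},{"dp":[0,0,0],"rotation":[0,0,0],"gripper":0}]'
```

```text
clock: 31.08
tcp_pos: [0.6364, 0.1655, 0.0212]
tcp_rot: [3.141, 0.0, -3.128]
contact_force: [-5.6, -1.7, 12.1]
gripper_width: 0.688
clock: 31.5
tcp_pos: [0.6457, 0.1658, 0.0212]
tcp_rot: [3.141, 0.001, -3.128]
contact_force: [-3.0, 0.8, 9.4]
gripper_width: 0.686
clock: 31.75
tcp_pos: [0.6474, 0.1658, 0.0212]
tcp_rot: [3.141, 0.0, -3.128]
contact_force: [-4.2, 0.3, 11.2]
gripper_width: 0.687
```

Friction only so far (about 4 N); the stop is expected near TCP x ≈ 0.649.

```bash
python3 -m jog '[{"dp":[-0.2,0,0],"rotation":[0,0,0],"gripper":0},{"dp":[0,0,0],"rotation":[0,0,0],"gripper":0},{"dp":[0,0,0],"rotation":[0,0,0],"gripper":0}]'
python3 -m jog '[{"dp":[-0.1,0,0],"rotation":[0,0,0],"gripper":0},{"dp":[-0.1,0,0],"rotation":[0,0,0],"gripper":0},{"dp":[0,0,0],"rotation":[0,0,0],"gripper":0},{"dp":[0,0,0],"rotation":[0,0,0],"gripper":0}]'
```

```text
clock: 32.0
tcp_pos: [0.649, 0.1659, 0.0212]
tcp_rot: [3.141, -0.0, -3.128]
contact_force: [-8.4, 0.3, 14.0]
gripper_width: 0.686
clock: 32.33
tcp_pos: [0.6492, 0.1659, 0.0212]
tcp_rot: [3.141, -0.004, -3.128]
contact_force: [-25.2, -1.3, 27.6]
gripper_width: 0.687
```

```bash
python3 -m jog '[{"dp":[0,0,0],"rotation":[0,0,0],"gripper":1},{"dp":[0,0,0],"rotation":[0,0,0],"gripper":1},{"dp":[0,0,0],"rotation":[0,0,0],"gripper":1},{"dp":[0,0,0],"rotation":[0,0,0],"gripper":1},{"dp":[0,0,-1],"rotation":[0,0,0],"gripper":1},{"dp":[0,0,-1],"rotation":[0,0,0],"gripper":1},{"dp":[0,0,-2],"rotation":[0,0,0],"gripper":1},{"dp":[0,0,-2],"rotation":[0,0,0],"gripper":1},{"dp":[0,0,-2],"rotation":[0,0,0],"gripper":1},{"dp":[1,0,-2],"rotation":[0,0,0],"gripper":1},{"dp":[1,0,-2],"rotation":[0,0,0],"gripper":1},{"dp":[1,0,0],"rotation":[0,0,0],"gripper":1},{"dp":[0,0,0],"rotation":[0,0,0],"gripper":1},{"dp":[0,0,0],"rotation":[0,0,0],"gripper":1},{"dp":[0,0,0],"rotation":[0,0,0],"gripper":1}]'
python3 - <<'E'
from h import *
np.set_printoptions(precision=4,suppress=True)
p=shot("wrist");save(p,"w13.png")
i=cv2.cvtColor(p["image"],cv2.COLOR_RGB2BGR)[200:360,190:460];cv2.imwrite("pics/w13c.png",cv2.resize(i,None,fx=2.9,fy=2.9,interpolation=cv2.INTER_CUBIC))
for r in regions_of("straightedge",p):
    c,sz,a=cv2.minAreaRect(np.argwhere(r["mask"])[:,::-1].astype(np.float32)); print(round(r["conf"],2),np.round(c),np.round(sz),round(a,1),atz(p,c,.02))
for l,z in (("straightedge",.012),("stop_face",.012),("bed_field",.012)):
  for m in mark_of(l,p): print(l,m["centre"],atz(p,m["centre"],z))
E
```

```text
clock: 33.58
tcp_pos: [0.6214, 0.1652, 0.1404]
tcp_rot: [-3.141, 0.0, -3.128]
contact_force: [-0.4, 0.0, 0.6]
gripper_width: 0.997
0.83 [320. 266.] [ 39. 192.] 90.0 [0.6493 0.1647 0.02  ]
straightedge [321.2, 264.3] [0.6505 0.1658 0.012 ]
stop_face [317.5, 278.0] [0.6633 0.1627 0.012 ]
stop_face [321.6, 266.1] [0.6521 0.1661 0.012 ]
bed_field [317.3, 120.5] [0.5336 0.1611 0.012 ]
```

View pics/w13c.png

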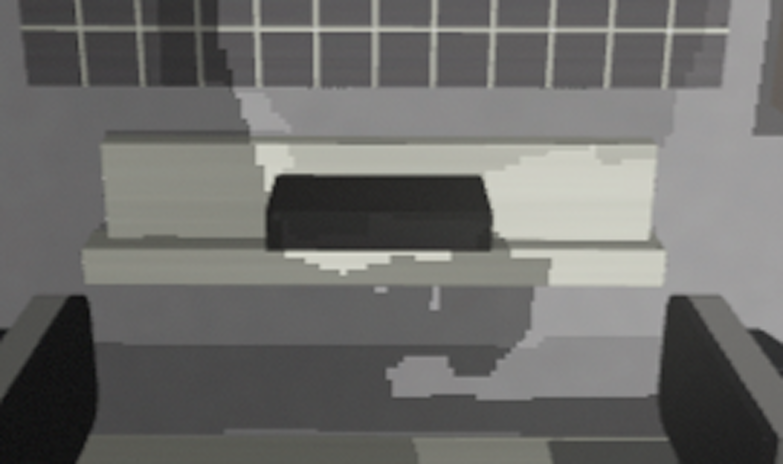

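```bash
cat > b.py <<'E'
from h import *
np.set_printoptions(precision=4,suppress=True)
p=shot("wrist")
s=manip.read_state();t=np.array(s["tcp_pos"]);yaw=s["tcp_rot"][2]
print("tcp",t,"yaw",np.degrees(yaw)%360)
ms=[m for m in mark_of("blank1",p)]
for r in regions_of("blank1",p):
    col=p["image"][r["mask"]].mean(0); pts=np.argwhere(r["mask"])[:,::-1]
    if col[2]<.35*col[0] or col[2]>col[1] or r["mask"].sum()>9000: print("skip",r["centre"],col.astype(int)); continue
    W=np.array([atz(p,c,.012+ZO)[:2] for c in pts]) if (ZO:=0.0)==0 else 0
    c,sz,a=cv2.minAreaRect((W*1000).astype(np.float32))
    if sz[0]>sz[1]: a+=90          # long axis angle = a+90 ; yaw of blank (y axis long) = a
    a=(a+90)%180-90
    mk=min(ms,key=lambda m:np.hypot(*(np.array(m["centre"])-r["centre"])),default=None)
    mz=atz(p,mk["centre"],0)[:2] if mk else None
    print("rect",np.round(c,1),"mark",mz,"sz",np.round(sz),"yaw",round(a,1),"conf",round(r["conf"],2))
E
python3 -m jog '[{"dp":[0,-1,-2],"rotation":[0,0,0.8],"gripper":1},{"dp":[0,-3,-3],"rotation":[0,0,0],"gripper":1},{"dp":[1,-3,-3],"rotation":[0,0,0],"gripper":1},{"dp":[2,-3,-2],"rotation":[0,0,0],"gripper":1},{"dp":[2,-3,0],"rotation":[0,0,0],"gripper":1},{"dp":[2,-3,0],"rotation":[0,0,0],"gripper":1},{"dp":[2,-3,0],"rotation":[0,0,0],"gripper":1},{"dp":[2,-3,0],"rotation":[0,0,0],"gripper":1},{"dp":[2,-3,0],"rotation":[0,0,0],"gripper":1},{"dp":[2,-3,0],"rotation":[0,0,0],"gripper":1},{"dp":[0,-3,0],"rotation":[0,0,0],"gripper":0.9},{"dp":[0,-3,0],"rotation":[0,0,0],"gripper":0.9},{"dp":[0,0,0],"rotation":[0,0,0],"gripper":0.9},{"dp":[0,0,0],"rotation":[0,0,0],"gripper":0.9},{"dp":[0,0,0],"rotation":[0,0,0],"gripper":0.9}]'
python3 b.py
```

```text
clock: 35.08
tcp_pos: [0.4716, -0.1725, 0.2383]
tcp_rot: [3.142, -0.0, 3.141]
contact_force: [0.1, 0.1, -0.2]
gripper_width: 0.902
tcp [ 0.4717 -0.172   0.2383] yaw 180.01240485660938
skip [107.3, 68.8] [152 131   5]
rect [ 429.8 -168.5] mark [ 0.4314 -0.1693] sz [59. 40.] yaw -2.8 conf 0.79
rect [ 507.9 -158.8] mark [ 0.5037 -0.1575] sz [41. 59.] yaw 19.5 conf 0.74
rect [ 420.4 -286.5] mark [ 0.418  -0.2902] sz [61. 41.] yaw -17.0 conf 0.7
rect [ 513.  -282.2] mark [ 0.5149 -0.2851] sz [42. 62.] yaw 22.1 conf 0.6
rect [ 527.9 -388.4] mark [ 0.5328 -0.3956] sz [63. 44.] yaw -8.0 conf 0.58
```

```bash
python3 -m jog '[{"dp":[2.1,0.2,3],"rotation":[0,0,0],"gripper":0.9},{"dp":[2.1,0.15,3],"rotation":[0,0,2.8],"gripper":0.9},{"dp":[0,0,3],"rotation":[0,0,0],"gripper":0.9},{"dp":[0,0,3],"rotation":[0,0,0],"gripper":0.9},{"dp":[0,0,3],"rotation":[0,0,0],"gripper":0.9},{"dp":[0,0,3],"rotation":[0,0,0],"gripper":0.9},{"dp":[0,0,2],"rotation":[0,0,0],"gripper":0.9},{"dp":[0,0,1.5],"rotation":[0,0,0],"gripper":0.9},{"dp":[0,0,1],"rotation":[0,0,0],"gripper":0.9},{"dp":[0,0,0],"rotation":[0,0,0],"gripper":0.9},{"dp":[0,0,0],"rotation":[0,0,0],"gripper":0.9}]'
python3 -m jog '[{"dp":[0,0,0.3],"rotation":[0,0,0],"gripper":0.9},{"dp":[0,0,0],"rotation":[0,0,0],"gripper":0.9},{"dp":[0,0,0],"rotation":[0,0,0],"gripper":0.9}]'
```

```text
clock: 36.15
tcp_pos: [0.4296, -0.1691, 0.0137]
tcp_rot: [3.142, -0.0, 3.092]
contact_force: [0.2, -0.6, 0.3]
gripper_width: 0.898
clock: 36.4
tcp_pos: [0.4299, -0.1692, 0.0111]
tcp_rot: [-3.141, 0.001, 3.092]
contact_force: [-0.1, -1.0, -0.3]
gripper_width: 0.901
```

```bash
python3 -m jog '[{"dp":[0,0,0.5],"rotation":[0,0,0],"gripper":0.9},{"dp":[0,0,0.5],"rotation":[0,0,0],"gripper":0.9},{"dp":[0,0,0],"rotation":[0,0,0],"gripper":0.9},{"dp":[0,0,0],"rotation":[0,0,0],"gripper":0.9}]'
python3 -m jog '[{"dp":[0,0,0],"rotation":[0,0,0],"gripper":0},{"dp":[0,0,0],"rotation":[0,0,0],"gripper":0},{"dp":[0,0,0],"rotation":[0,0,0],"gripper":0},{"dp":[0,0,0],"rotation":[0,0,0],"gripper":0},{"dp":[0,0,0],"rotation":[0,0,0],"gripper":0}]'
```

```text
clock: 36.73
tcp_pos: [0.4292, -0.1693, 0.0001]
tcp_rot: [3.142, -0.001, 3.092]
contact_force: [-0.6, -1.0, 0.4]
gripper_width: 0.901
clock: 37.15
tcp_pos: [0.4295, -0.1693, 0.001]
tcp_rot: [3.141, 0.0, 3.092]
contact_force: [-4.7, 0.6, 14.7]
gripper_width: 0.676
```

```bash
python3 -m jog '[{"dp":[0,0,-1],"rotation":[0,0,0],"gripper":0},{"dp":[0,0,-3],"rotation":[0,0,0],"gripper":0},{"dp":[0,0,-3],"rotation":[0,0,0],"gripper":0},{"dp":[0,0,-3],"rotation":[0,0,-3.6],"gripper":0},{"dp":[0,0,-3],"rotation":[0,0,0],"gripper":0},{"dp":[-1.23,2.93,0],"rotation":[0,0,0],"gripper":0},{"dp":[-1.23,2.93,0],"rotation":[0,0,0],"gripper":0},{"dp":[-1.23,2.93,0],"rotation":[0,0,0],"gripper":0},{"dp":[-1.23,2.93,0],"rotation":[0,0,0],"gripper":0},{"dp":[-1.23,2.93,0],"rotation":[0,0,0],"gripper":0},{"dp":[-1.23,2.93,0],"rotation":[0,0,0],"gripper":0},{"dp":[-1.23,2.93,0],"rotation":[0,0,0],"gripper":0},{"dp":[-1.23,2.93,0],"rotation":[0,0,0],"gripper":0},{"dp":[-1.23,2.93,0],"rotation":[0,0,0],"gripper":0},{"dp":[-1.23,2.93,0],"rotation":[0,0,0],"gripper":0},{"dp":[-1.23,2.93,0],"rotation":[0,0,0],"gripper":0},{"dp":[-1.23,2.93,0],"rotation":[0,0,0],"gripper":0},{"dp":[-1.23,2.93,0],"rotation":[0,0,0],"gripper":0},{"dp":[0,0,0],"rotation":[0,0,0],"gripper":0},{"dp":[0,0,0],"rotation":[0,0,0],"gripper":0}]'
python3 -m jog '[{"dp":[0,0,3],"rotation":[0,0,0],"gripper":0},{"dp":[0,0,3],"rotation":[0,0,0],"gripper":0},{"dp":[0,0,3],"rotation":[0,0,0],"gripper":0},{"dp":[0,0,1.5],"rotation":[0,0,0],"gripper":0},{"dp":[0,0,0.6],"rotation":[0,0,0],"gripper":0},{"dp":[0,0,0],"rotation":[0,0,0],"gripper":0},{"dp":[0,0,0],"rotation":[0,0,0],"gripper":0}]'
```

```text
clock: 38.82
tcp_pos: [0.5842, 0.2153, 0.1306]
tcp_rot: [-3.141, 0.0, -3.126]
contact_force: [-0.8, -1.3, 0.8]
gripper_width: 0.675
clock: 39.4
tcp_pos: [0.585, 0.2135, 0.0208]
tcp_rot: [3.141, 0.001, -3.129]
contact_force: [-0.2, 0.8, -0.3]
gripper_width: 0.675
```

```bash
python3 -m jog '[{"dp":[0,0,0.4],"rotation":[0,0,0],"gripper":0},{"dp":[0,0,0.3],"rotation":[0,0,0],"gripper":0},{"dp":[0,0,0],"rotation":[0,0,0],"gripper":0},{"dp":[0,0,0],"rotation":[0,0,0],"gripper":0}]'
python3 -m jog '[{"dp":[0,0,0],"rotation":[0,0,0],"gripper":0.88},{"dp":[0,0,0],"rotation":[0,0,0],"gripper":0.88},{"dp":[0,0,0],"rotation":[0,0,0],"gripper":0.88},{"dp":[0,0,0],"rotation":[0,0,0],"gripper":0.88},{"dp":[0,0,-1],"rotation":[0,0,0],"gripper":0.88},{"dp":[0,0,-3],"rotation":[0,0,0],"gripper":0.9},{"dp":[0,0,-3],"rotation":[0,0,0],"gripper":0.9},{"dp":[0,0,-3],"rotation":[0,0,0],"gripper":0.9},{"dp":[1,-3,-3],"rotation":[0,0,0],"gripper":0.9},{"dp":[1,-3,-3],"rotation":[0,0,0],"gripper":0.9},{"dp":[1,-3,-3],"rotation":[0,0,0],"gripper":0.9},{"dp":[1,-3,-3],"rotation":[0,0,0.8],"gripper":0.9},{"dp":[1,-3,0],"rotation":[0,0,0],"gripper":0.9},{"dp":[1,-3,0],"rotation":[0,0,0],"gripper":0.9},{"dp":[1,-3,0],"rotation":[0,0,0],"gripper":0.9},{"dp":[1,-3,0],"rotation":[0,0,0],"gripper":0.9},{"dp":[0.5,-3,0],"rotation":[0,0,0],"gripper":0.9},{"dp":[0,-3,0],"rotation":[0,0,0],"gripper":0.9},{"dp":[0,-3,0],"rotation":[0,0,0],"gripper":0.9}]'
python3 -m jog '[{"dp":[0,-3,0],"rotation":[0,0,0],"gripper":0.9},{"dp":[0,-3,0],"rotation":[0,0,0],"gripper":0.9},{"dp":[0,0,0],"rotation":[0,0,0],"gripper":0.9},{"dp":[0,0,0],"rotation":[0,0,0],"gripper":0.9},{"dp":[0,0,0],"rotation":[0,0,0],"gripper":0.9}]'; python3 b.py
```

```text
clock: 39.73
tcp_pos: [0.5849, 0.2139, 0.0131]
tcp_rot: [3.141, 0.001, -3.128]
contact_force: [0.8, 0.4, 3.7]
gripper_width: 0.677
clock: 41.32
tcp_pos: [0.5019, -0.1129, 0.2281]
tcp_rot: [3.141, 0.001, 3.141]
contact_force: [1.0, 0.3, 0.9]
gripper_width: 0.898
clock: 41.73
tcp_pos: [0.5023, -0.1711, 0.2275]
tcp_rot: [3.141, 0.0, 3.141]
contact_force: [0.2, 0.3, 0.0]
gripper_width: 0.898
tcp [ 0.5025 -0.1706  0.2274] yaw 180.01731567023822
skip [92.6, 29.7] [150 128   3]
rect [ 420.7 -286.5] mark [ 0.4176 -0.2874] sz [61. 40.] yaw -17.3 conf 0.93
rect [ 528.4 -388.6] mark [ 0.5325 -0.393 ] sz [63. 42.] yaw -8.6 conf 0.87
rect [ 513.4 -282.9] mark [ 0.5147 -0.2848] sz [41. 62.] yaw 21.6 conf 0.7
rect [ 507.9 -158.8] mark [ 0.5101 -0.1591] sz [41. 59.] yaw 20.5 conf 0.69
rect [590.  190.6] mark [ 0.5101 -0.1591] sz [46. 17.] yaw -74.1 conf 0.59
```

```bash
python3 -m jog '[{"dp":[-0.55,1.15,2],"rotation":[0,0,0],"gripper":0.9},{"dp":[0,0,3],"rotation":[0,0,-6.67],"gripper":0.9},{"dp":[0,0,3],"rotation":[0,0,-6.67],"gripper":0.9},{"dp":[0,0,3],"rotation":[0,0,-6.66],"gripper":0.9},{"dp":[0,0,3],"rotation":[0,0,0],"gripper":0.9},{"dp":[0,0,3],"rotation":[0,0,0],"gripper":0.9},{"dp":[0,0,2],"rotation":[0,0,0],"gripper":0.9},{"dp":[0,0,1.5],"rotation":[0,0,0],"gripper":0.9},{"dp":[0,0,1],"rotation":[0,0,0],"gripper":0.9},{"dp":[0,0,0],"rotation":[0,0,0],"gripper":0.9},{"dp":[0,0,0],"rotation":[0,0,0],"gripper":0.9}]'
```

```text
clock: 42.8
tcp_pos: [0.5081, -0.1597, 0.0125]
tcp_rot: [3.142, -0.0, -2.793]
contact_force: [-0.3, -0.2, 0.4]
gripper_width: 0.897
```

```bash
python3 -m jog '[{"dp":[0,0,0.6],"rotation":[0,0,0],"gripper":0.9},{"dp":[0,0,0.55],"rotation":[0,0,0],"gripper":0.9},{"dp":[0,0,0],"rotation":[0,0,0],"gripper":0.9},{"dp":[0,0,0],"rotation":[0,0,0],"gripper":0},{"dp":[0,0,0],"rotation":[0,0,0],"gripper":0},{"dp":[0,0,0],"rotation":[0,0,0],"gripper":0},{"dp":[0,0,0],"rotation":[0,0,0],"gripper":0},{"dp":[0,0,0],"rotation":[0,0,0],"gripper":0},{"dp":[0,0,-1],"rotation":[0,0,0],"gripper":0},{"dp":[0,0,-3],"rotation":[0,0,0],"gripper":0},{"dp":[0,0,-3],"rotation":[0,0,0],"gripper":0},{"dp":[0,0,-3],"rotation":[0,0,6.4],"gripper":0},{"dp":[0,0,-3],"rotation":[0,0,6.4],"gripper":0},{"dp":[0,0,0],"rotation":[0,0,6.4],"gripper":0}]'
python3 -m jog '[{"dp":[-0.2,2.5,0],"rotation":[0,0,0],"gripper":0},{"dp":[-0.25,2.9,0],"rotation":[0,0,0],"gripper":0},{"dp":[-0.25,2.9,0],"rotation":[0,0,0],"gripper":0},{"dp":[-0.25,2.9,0],"rotation":[0,0,0],"gripper":0},{"dp":[-0.25,2.9,0],"rotation":[0,0,0],"gripper":0},{"dp":[-0.25,2.9,0],"rotation":[0,0,0],"gripper":0},{"dp":[-0.25,2.9,0],"rotation":[0,0,0],"gripper":0},{"dp":[-0.25,2.9,0],"rotation":[0,0,0],"gripper":0},{"dp":[-0.25,2.9,0],"rotation":[0,0,0],"gripper":0},{"dp":[-0.25,2.9,0],"rotation":[0,0,0],"gripper":0},{"dp":[-0.25,2.9,0],"rotation":[0,0,0],"gripper":0},{"dp":[-0.25,2.9,0],"rotation":[0,0,0],"gripper":0},{"dp":[-0.25,2.9,0],"rotation":[0,0,0],"gripper":0},{"dp":[0,0,0],"rotation":[0,0,0],"gripper":0},{"dp":[0,0,0],"rotation":[0,0,0],"gripper":0},{"dp":[0,0,0],"rotation":[0,0,0],"gripper":0}]'
```

```text
clock: 43.97
tcp_pos: [0.5101, -0.1609, 0.1365]
tcp_rot: [-3.141, 0.007, -3.134]
contact_force: [0.9, -0.6, -0.6]
gripper_width: 0.673
clock: 45.3
tcp_pos: [0.535, 0.2128, 0.1311]
tcp_rot: [-3.141, 0.0, -3.129]
contact_force: [-0.5, -0.1, -0.1]
gripper_width: 0.678
```

```bash
python3 -m jog '[{"dp":[0,0,3],"rotation":[0,0,0],"gripper":0},{"dp":[0,0,3],"rotation":[0,0,0],"gripper":0},{"dp":[0,0,3],"rotation":[0,0,0],"gripper":0},{"dp":[0,0,1.5],"rotation":[0,0,0],"gripper":0},{"dp":[0,0,0.6],"rotation":[0,0,0],"gripper":0},{"dp":[0,0,0.4],"rotation":[0,0,0],"gripper":0},{"dp":[0,0,0.3],"rotation":[0,0,0],"gripper":0},{"dp":[0,0,0],"rotation":[0,0,0],"gripper":0},{"dp":[0,0,0],"rotation":[0,0,0],"gripper":0}]'
python3 -m jog '[{"dp":[0,0,0],"rotation":[0,0,0],"gripper":0.88},{"dp":[0,0,0],"rotation":[0,0,0],"gripper":0.88},{"dp":[0,0,0],"rotation":[0,0,0],"gripper":0.88},{"dp":[0,0,0],"rotation":[0,0,0],"gripper":0.88},{"dp":[0,0,-1],"rotation":[0,0,0],"gripper":0.88},{"dp":[0,0,-3],"rotation":[0,0,0],"gripper":0.9},{"dp":[0,0,-3],"rotation":[0,0,0],"gripper":0.9},{"dp":[0,0,-3],"rotation":[0,0,0],"gripper":0.9},{"dp":[0,-3,-3],"rotation":[0,0,0.8],"gripper":0.9},{"dp":[0,-3,-3],"rotation":[0,0,0],"gripper":0.9},{"dp":[0,-3,-3],"rotation":[0,0,0],"gripper":0.9},{"dp":[0,-3,-3],"rotation":[0,0,0],"gripper":0.9},{"dp":[0,-3,0],"rotation":[0,0,0],"gripper":0.9},{"dp":[1,-3,0],"rotation":[0,0,0],"gripper":0.9},{"dp":[1,-3,0],"rotation":[0,0,0],"gripper":0.9},{"dp":[1,-3,0],"rotation":[0,0,0],"gripper":0.9},{"dp":[1,-3,0],"rotation":[0,0,0],"gripper":0.9},{"dp":[1,-3,0],"rotation":[0,0,0],"gripper":0.9},{"dp":[1,-3,0],"rotation":[0,0,0],"gripper":0.9}]'
python3 -m jog '[{"dp":[0,-3,0],"rotation":[0,0,0],"gripper":0.9},{"dp":[0,-3,0],"rotation":[0,0,0],"gripper":0.9},{"dp":[0,-3,0],"rotation":[0,0,0],"gripper":0.9},{"dp":[0,-3,0],"rotation":[0,0,0],"gripper":0.9},{"dp":[0,-3,0],"rotation":[0,0,0],"gripper":0.9},{"dp":[0,0,0],"rotation":[0,0,0],"gripper":0.9},{"dp":[0,0,0],"rotation":[0,0,0],"gripper":0.9},{"dp":[0,0,0],"rotation":[0,0,0],"gripper":0.9}]'; python3 b.py
```

```text
clock: 46.05
tcp_pos: [0.5357, 0.2134, 0.0138]
tcp_rot: [3.141, 0.002, -3.129]
contact_force: [0.9, 0.3, 0.1]
gripper_width: 0.677
clock: 47.63
tcp_pos: [0.4743, -0.1158, 0.2313]
tcp_rot: [3.141, 0.001, 3.141]
contact_force: [0.9, -1.0, -0.6]
gripper_width: 0.904
clock: 48.3
tcp_pos: [0.4749, -0.2641, 0.2308]
tcp_rot: [3.141, 0.0, 3.141]
contact_force: [0.1, 0.4, 0.9]
gripper_width: 0.904
tcp [ 0.4752 -0.2635  0.2308] yaw 180.00707542587813
rect [ 420.3 -288.3] mark [ 0.4205 -0.2888] sz [61. 41.] yaw -17.8 conf 0.96
skip [194.7, 63.3] [153 135   4]
rect [ 528.  -390.1] mark [ 0.5337 -0.3928] sz [60. 42.] yaw -7.0 conf 0.71
rect [ 512.9 -284. ] mark [ 0.5129 -0.2815] sz [41. 60.] yaw 20.6 conf 0.66
```

```bash
python3 -m jog '[{"dp":[-1.9,-1,2],"rotation":[0,0,0],"gripper":0.9},{"dp":[-1.9,-1,2],"rotation":[0,0,0],"gripper":0.9},{"dp":[0,0,3],"rotation":[0,0,-6.87],"gripper":0.9},{"dp":[0,0,3],"rotation":[0,0,-6.87],"gripper":0.9},{"dp":[0,0,3],"rotation":[0,0,-6.87],"gripper":0.9},{"dp":[0,0,3],"rotation":[0,0,0],"gripper":0.9},{"dp":[0,0,3],"rotation":[0,0,0],"gripper":0.9},{"dp":[0,0,1.5],"rotation":[0,0,0],"gripper":0.9},{"dp":[0,0,1.2],"rotation":[0,0,0],"gripper":0.9},{"dp":[0,0,0],"rotation":[0,0,0],"gripper":0.9},{"dp":[0,0,0],"rotation":[0,0,0],"gripper":0.9}]'; python3 -c "
from h import *;print(manip.read_state()['q'])"
```

```text
clock: 49.37
tcp_pos: [0.5133, -0.2842, 0.014]
tcp_rot: [-3.142, 0.0, -2.782]
contact_force: [0.7, 0.9, -0.0]
gripper_width: 0.901
[ 0.09869185  0.69023032  0.46819564  1.85863215 -0.46127964  0.70164949
  2.76358876]
```

```bash
python3 -m jog '[{"dp":[0,0,0.7],"rotation":[0,0,0],"gripper":0.9},{"dp":[0,0,0.6],"rotation":[0,0,0],"gripper":0.9},{"dp":[0,0,0],"rotation":[0,0,0],"gripper":0.9},{"dp":[0,0,0],"rotation":[0,0,0],"gripper":0},{"dp":[0,0,0],"rotation":[0,0,0],"gripper":0},{"dp":[0,0,0],"rotation":[0,0,0],"gripper":0},{"dp":[0,0,0],"rotation":[0,0,0],"gripper":0},{"dp":[0,0,0],"rotation":[0,0,0],"gripper":0},{"dp":[0,0,-1],"rotation":[0,0,0],"gripper":0},{"dp":[0,0,-3],"rotation":[0,0,6.6],"gripper":0},{"dp":[0,0,-3],"rotation":[0,0,6.6],"gripper":0},{"dp":[0,0,-3],"rotation":[0,0,6.6],"gripper":0},{"dp":[0,0,-3],"rotation":[0,0,0],"gripper":0},{"dp":[0,0,0],"rotation":[0,0,0],"gripper":0}]'
python3 -m jog '[{"dp":[-0.55,2.88,0],"rotation":[0,0,0],"gripper":0},{"dp":[-0.55,2.88,0],"rotation":[0,0,0],"gripper":0},{"dp":[-0.55,2.88,0],"rotation":[0,0,0],"gripper":0},{"dp":[-0.55,2.88,0],"rotation":[0,0,0],"gripper":0},{"dp":[-0.55,2.88,0],"rotation":[0,0,0],"gripper":0},{"dp":[-0.55,2.88,0],"rotation":[0,0,0],"gripper":0},{"dp":[-0.55,2.88,0],"rotation":[0,0,0],"gripper":0},{"dp":[-0.55,2.88,0],"rotation":[0,0,0],"gripper":0},{"dp":[-0.55,2.88,0],"rotation":[0,0,0],"gripper":0},{"dp":[-0.55,2.88,0],"rotation":[0,0,0],"gripper":0},{"dp":[-0.55,2.88,0],"rotation":[0,0,0],"gripper":0},{"dp":[-0.55,2.88,0],"rotation":[0,0,0],"gripper":0},{"dp":[-0.55,2.88,0],"rotation":[0,0,0],"gripper":0},{"dp":[-0.55,2.88,0],"rotation":[0,0,0],"gripper":0},{"dp":[0,0,0],"rotation":[0,0,0],"gripper":0},{"dp":[0,0,0],"rotation":[0,0,0],"gripper":0},{"dp":[0,0,0],"rotation":[0,0,0],"gripper":0}]'
```

```text
clock: 50.53
tcp_pos: [0.5151, -0.2858, 0.1365]
tcp_rot: [-3.139, 0.007, -3.129]
contact_force: [0.9, 0.1, 0.3]
gripper_width: 0.678
clock: 51.95
tcp_pos: [0.5846, 0.1192, 0.1309]
tcp_rot: [-3.141, 0.0, -3.128]
contact_force: [-0.7, -0.1, -0.3]
gripper_width: 0.675
```

```bash
python3 -m jog '[{"dp":[0,0,3],"rotation":[0,0,0],"gripper":0},{"dp":[0,0,3],"rotation":[0,0,0],"gripper":0},{"dp":[0,0,3],"rotation":[0,0,0],"gripper":0},{"dp":[0,0,1.5],"rotation":[0,0,0],"gripper":0},{"dp":[0,0,0.6],"rotation":[0,0,0],"gripper":0},{"dp":[0,0,0.4],"rotation":[0,0,0],"gripper":0},{"dp":[0,0,0.3],"rotation":[0,0,0],"gripper":0},{"dp":[0,0,0],"rotation":[0,0,0],"gripper":0},{"dp":[0,0,0],"rotation":[0,0,0],"gripper":0}]'
python3 -m jog '[{"dp":[0,0,0],"rotation":[0,0,0],"gripper":0.86},{"dp":[0,0,0],"rotation":[0,0,0],"gripper":0.86},{"dp":[0,0,0],"rotation":[0,0,0],"gripper":0.86},{"dp":[0,0,0],"rotation":[0,0,0],"gripper":0.86},{"dp":[0,0,-1],"rotation":[0,0,0],"gripper":0.86},{"dp":[0,0,-3],"rotation":[0,0,0],"gripper":0.9},{"dp":[0,0,-3],"rotation":[0,0,0],"gripper":0.9},{"dp":[0,0,-3],"rotation":[0,0,0],"gripper":0.9},{"dp":[0,-3,-3],"rotation":[0,0,0.8],"gripper":0.9},{"dp":[0,-3,-3],"rotation":[0,0,0],"gripper":0.9},{"dp":[1,-3,-3],"rotation":[0,0,0],"gripper":0.9},{"dp":[1,-3,-3],"rotation":[0,0,0],"gripper":0.9},{"dp":[1,-3,0],"rotation":[0,0,0],"gripper":0.9},{"dp":[1,-3,0],"rotation":[0,0,0],"gripper":0.9},{"dp":[1,-3,0],"rotation":[0,0,0],"gripper":0.9},{"dp":[1,-3,0],"rotation":[0,0,0],"gripper":0.9},{"dp":[1,-3,0],"rotation":[0,0,0],"gripper":0.9},{"dp":[1,-3,0],"rotation":[0,0,0],"gripper":0.9},{"dp":[1,-3,0],"rotation":[0,0,0],"gripper":0.9}]'
python3 -m jog '[{"dp":[1,-3,0],"rotation":[0,0,0],"gripper":0.9},{"dp":[1,-3,0],"rotation":[0,0,0],"gripper":0.9},{"dp":[0,0,0],"rotation":[0,0,0],"gripper":0.9},{"dp":[0,0,0],"rotation":[0,0,0],"gripper":0.9},{"dp":[0,0,0],"rotation":[0,0,0],"gripper":0.9}]'; python3 b.py
```

```text
clock: 52.7
tcp_pos: [0.5854, 0.1198, 0.0138]
tcp_rot: [3.141, 0.002, -3.128]
contact_force: [0.7, -0.1, -1.2]
gripper_width: 0.68
clock: 54.28
tcp_pos: [0.4949, -0.2078, 0.2296]
tcp_rot: [3.141, 0.001, 3.141]
contact_force: [0.8, 0.5, -0.0]
gripper_width: 0.9
clock: 54.7
tcp_pos: [0.4757, -0.2662, 0.2292]
tcp_rot: [3.141, 0.0, 3.141]
contact_force: [0.3, 0.8, 0.7]
gripper_width: 0.904
tcp [ 0.476  -0.2657  0.2291] yaw 180.02045529409645
rect [ 527.5 -390.1] mark [ 0.5282 -0.3922] sz [60. 42.] yaw -8.6 conf 0.73
rect [ 420.3 -288.2] mark [ 0.4196 -0.2893] sz [59. 40.] yaw -16.7 conf 0.61
skip [196.1, 64.3] [152 134   5]
rect [593.1 102.8] mark [ 0.4196 -0.2893] sz [46. 22.] yaw -74.1 conf 0.57
```

```bash
python3 -m jog '[{"dp":[2.79,-1.11,2],"rotation":[0,0,0],"gripper":0.9},{"dp":[2.78,-1.11,2],"rotation":[0,0,0],"gripper":0.9},{"dp":[0,0,3],"rotation":[0,0,5.83],"gripper":0.9},{"dp":[0,0,3],"rotation":[0,0,5.83],"gripper":0.9},{"dp":[0,0,3],"rotation":[0,0,5.84],"gripper":0.9},{"dp":[0,0,3],"rotation":[0,0,0],"gripper":0.9},{"dp":[0,0,3],"rotation":[0,0,0],"gripper":0.9},{"dp":[0,0,1.5],"rotation":[0,0,0],"gripper":0.9},{"dp":[0,0,1],"rotation":[0,0,0],"gripper":0.9},{"dp":[0,0,0],"rotation":[0,0,0],"gripper":0.9},{"dp":[0,0,0],"rotation":[0,0,0],"gripper":0.9}]'
```

```text
clock: 55.77
tcp_pos: [0.4204, -0.2886, 0.0143]
tcp_rot: [-3.141, 0.0, 2.836]
contact_force: [0.3, -0.7, 1.0]
gripper_width: 0.902
```

```bash
python3 -m jog '[{"dp":[0,0,0.7],"rotation":[0,0,0],"gripper":0.9},{"dp":[0,0,0.6],"rotation":[0,0,0],"gripper":0.9},{"dp":[0,0,0],"rotation":[0,0,0],"gripper":0.9},{"dp":[0,0,0],"rotation":[0,0,0],"gripper":0},{"dp":[0,0,0],"rotation":[0,0,0],"gripper":0},{"dp":[0,0,0],"rotation":[0,0,0],"gripper":0},{"dp":[0,0,0],"rotation":[0,0,0],"gripper":0},{"dp":[0,0,0],"rotation":[0,0,0],"gripper":0},{"dp":[0,0,-1],"rotation":[0,0,0],"gripper":0},{"dp":[0,0,-3],"rotation":[0,0,0],"gripper":0},{"dp":[0,0,-3],"rotation":[0,0,-6.1],"gripper":0},{"dp":[0,0,-3],"rotation":[0,0,-6.1],"gripper":0},{"dp":[0,0,-3],"rotation":[0,0,-6.1],"gripper":0},{"dp":[0,0,0],"rotation":[0,0,0],"gripper":0}]'
python3 -m jog '[{"dp":[-0.86,2.9,0],"rotation":[0,0,0],"gripper":0},{"dp":[-0.86,2.9,0],"rotation":[0,0,0],"gripper":0},{"dp":[-0.86,2.9,0],"rotation":[0,0,0],"gripper":0},{"dp":[-0.86,2.9,0],"rotation":[0,0,0],"gripper":0},{"dp":[-0.86,2.9,0],"rotation":[0,0,0],"gripper":0},{"dp":[-0.86,2.9,0],"rotation":[0,0,0],"gripper":0},{"dp":[-0.86,2.9,0],"rotation":[0,0,0],"gripper":0},{"dp":[-0.86,2.9,0],"rotation":[0,0,0],"gripper":0},{"dp":[-0.86,2.9,0],"rotation":[0,0,0],"gripper":0},{"dp":[-0.86,2.9,0],"rotation":[0,0,0],"gripper":0},{"dp":[-0.86,2.9,0],"rotation":[0,0,0],"gripper":0},{"dp":[-0.86,2.9,0],"rotation":[0,0,0],"gripper":0},{"dp":[-0.86,2.9,0],"rotation":[0,0,0],"gripper":0},{"dp":[-0.86,2.9,0],"rotation":[0,0,0],"gripper":0},{"dp":[0,0,0],"rotation":[0,0,0],"gripper":0},{"dp":[0,0,0],"rotation":[0,0,0],"gripper":0},{"dp":[0,0,0],"rotation":[0,0,0],"gripper":0}]'
```

```text
clock: 56.93
tcp_pos: [0.4216, -0.2902, 0.1363]
tcp_rot: [-3.139, 0.006, -3.122]
contact_force: [1.5, -0.4, 0.4]
gripper_width: 0.675
clock: 58.35
tcp_pos: [0.5348, 0.1183, 0.1312]
tcp_rot: [-3.141, 0.0, -3.129]
contact_force: [-0.6, -0.3, -0.7]
gripper_width: 0.678
```

```bash
python3 -m jog '[{"dp":[0,0,3],"rotation":[0,0,0],"gripper":0},{"dp":[0,0,3],"rotation":[0,0,0],"gripper":0},{"dp":[0,0,3],"rotation":[0,0,0],"gripper":0},{"dp":[0,0,1.5],"rotation":[0,0,0],"gripper":0},{"dp":[0,0,0.6],"rotation":[0,0,0],"gripper":0},{"dp":[0,0,0.4],"rotation":[0,0,0],"gripper":0},{"dp":[0,0,0.3],"rotation":[0,0,0],"gripper":0},{"dp":[0,0,0],"rotation":[0,0,0],"gripper":0},{"dp":[0,0,0],"rotation":[0,0,0],"gripper":0}]'
python3 -m jog '[{"dp":[0,0,0],"rotation":[0,0,0],"gripper":0.86},{"dp":[0,0,0],"rotation":[0,0,0],"gripper":0.86},{"dp":[0,0,0],"rotation":[0,0,0],"gripper":0.86},{"dp":[0,0,0],"rotation":[0,0,0],"gripper":0.86},{"dp":[0,0,-1],"rotation":[0,0,0],"gripper":0.86},{"dp":[0,0,-3],"rotation":[0,0,0],"gripper":0.9},{"dp":[0,0,-3],"rotation":[0,0,0],"gripper":0.9},{"dp":[0,0,-3],"rotation":[0,0,0],"gripper":0.9},{"dp":[0,-3,-3],"rotation":[0,0,0.8],"gripper":0.9},{"dp":[0,-3,-3],"rotation":[0,0,0],"gripper":0.9},{"dp":[1,-3,-3],"rotation":[0,0,0],"gripper":0.9},{"dp":[1,-3,-3],"rotation":[0,0,0],"gripper":0.9},{"dp":[1,-3,0],"rotation":[0,0,0],"gripper":0.9},{"dp":[1,-3,0],"rotation":[0,0,0],"gripper":0.9},{"dp":[0,-3,0],"rotation":[0,0,0],"gripper":0.9},{"dp":[0,-3,0],"rotation":[0,0,0],"gripper":0.9},{"dp":[0,-3,0],"rotation":[0,0,0],"gripper":0.9},{"dp":[0,-3,0],"rotation":[0,0,0],"gripper":0.9},{"dp":[0,-3,0],"rotation":[0,0,0],"gripper":0.9}]'
python3 -m jog '[{"dp":[0,-3,0],"rotation":[0,0,0],"gripper":0.9},{"dp":[0,-3,0],"rotation":[0,0,0],"gripper":0.9},{"dp":[0,-3,0],"rotation":[0,0,0],"gripper":0.9},{"dp":[0,-3,0],"rotation":[0,0,0],"gripper":0.9},{"dp":[0,-3,0],"rotation":[0,0,0],"gripper":0.9},{"dp":[0,0,0],"rotation":[0,0,0],"gripper":0.9},{"dp":[0,0,0],"rotation":[0,0,0],"gripper":0.9},{"dp":[0,0,0],"rotation":[0,0,0],"gripper":0.9}]'; python3 b.py; python3 -c "
from h import *
p=shot('wrist')
for m in mark_of('varnish_jar',p): print(m['conf'],atz(p,m['centre'],0))"
```

```text
clock: 59.1
tcp_pos: [0.5356, 0.1188, 0.0139]
tcp_rot: [3.141, 0.002, -3.129]
contact_force: [0.8, 0.1, -0.7]
gripper_width: 0.674
clock: 60.68
tcp_pos: [0.4956, -0.2087, 0.2298]
tcp_rot: [3.141, 0.001, 3.141]
contact_force: [-0.3, 0.1, 0.2]
gripper_width: 0.896
clock: 61.35
tcp_pos: [0.4959, -0.3569, 0.2294]
tcp_rot: [3.141, -0.0, 3.141]
contact_force: [0.6, 0.2, -0.1]
gripper_width: 0.898
tcp [ 0.4962 -0.3564  0.2294] yaw 180.01379202412636
rect [ 528.  -391.6] mark [ 0.5302 -0.3919] sz [60. 41.] yaw -8.9 conf 0.85
skip [287.3, 38.3] [147 134   5]
0.74 [ 0.52503971 -0.52906585  0.        ]
```

```bash
python3 -m jog '[{"dp":[-1.6,-1.75,2],"rotation":[0,0,0],"gripper":0.9},{"dp":[-1.6,-1.75,2],"rotation":[0,0,0],"gripper":0.9},{"dp":[0,0,3],"rotation":[0,0,4.3],"gripper":0.9},{"dp":[0,0,3],"rotation":[0,0,4.3],"gripper":0.9},{"dp":[0,0,3],"rotation":[0,0,0],"gripper":0.9},{"dp":[0,0,3],"rotation":[0,0,0],"gripper":0.9},{"dp":[0,0,3],"rotation":[0,0,0],"gripper":0.9},{"dp":[0,0,1.5],"rotation":[0,0,0],"gripper":0.9},{"dp":[0,0,1],"rotation":[0,0,0],"gripper":0.9},{"dp":[0,0,0],"rotation":[0,0,0],"gripper":0.9},{"dp":[0,0,0],"rotation":[0,0,0],"gripper":0.9}]'
```

```text
clock: 62.52
tcp_pos: [0.5284, -0.3926, 0.0152]
tcp_rot: [-3.141, 0.001, 2.991]
contact_force: [1.0, 0.1, 0.8]
gripper_width: 0.901
```

```bash
python3 -m jog '[{"dp":[0,0,0.7],"rotation":[0,0,0],"gripper":0.9},{"dp":[0,0,0.7],"rotation":[0,0,0],"gripper":0.9},{"dp":[0,0,0],"rotation":[0,0,0],"gripper":0.9},{"dp":[0,0,0],"rotation":[0,0,0],"gripper":0},{"dp":[0,0,0],"rotation":[0,0,0],"gripper":0},{"dp":[0,0,0],"rotation":[0,0,0],"gripper":0},{"dp":[0,0,0],"rotation":[0,0,0],"gripper":0},{"dp":[0,0,0],"rotation":[0,0,0],"gripper":0},{"dp":[0,0,-1],"rotation":[0,0,0],"gripper":0},{"dp":[0,0,-3],"rotation":[0,0,0],"gripper":0},{"dp":[0,0,-3],"rotation":[0,0,-4.7],"gripper":0},{"dp":[0,0,-3],"rotation":[0,0,-4.7],"gripper":0},{"dp":[0,0,-3],"rotation":[0,0,0],"gripper":0},{"dp":[0,0,0],"rotation":[0,0,0],"gripper":0}]'
python3 -m jog '[{"dp":[0.19,2.95,0],"rotation":[0,0,0],"gripper":0},{"dp":[0.19,2.95,0],"rotation":[0,0,0],"gripper":0},{"dp":[0.19,2.95,0],"rotation":[0,0,0],"gripper":0},{"dp":[0.19,2.95,0],"rotation":[0,0,0],"gripper":0},{"dp":[0.19,2.95,0],"rotation":[0,0,0],"gripper":0},{"dp":[0.19,2.95,0],"rotation":[0,0,0],"gripper":0},{"dp":[0.19,2.95,0],"rotation":[0,0,0],"gripper":0},{"dp":[0.19,2.95,0],"rotation":[0,0,0],"gripper":0},{"dp":[0.19,2.95,0],"rotation":[0,0,0],"gripper":0},{"dp":[0.19,2.95,0],"rotation":[0,0,0],"gripper":0},{"dp":[0.19,2.95,0],"rotation":[0,0,0],"gripper":0},{"dp":[0.19,2.95,0],"rotation":[0,0,0],"gripper":0},{"dp":[0.19,2.95,0],"rotation":[0,0,0],"gripper":0},{"dp":[0.19,2.95,0],"rotation":[0,0,0],"gripper":0},{"dp":[0.19,2.95,0],"rotation":[0,0,0],"gripper":0},{"dp":[0.19,2.95,0],"rotation":[0,0,0],"gripper":0},{"dp":[0.19,2.95,0],"rotation":[0,0,0],"gripper":0},{"dp":[0.19,2.95,0],"rotation":[0,0,0],"gripper":0},{"dp":[0.19,2.95,0],"rotation":[0,0,0],"gripper":0}]'
python3 -m jog '[{"dp":[0,0,0],"rotation":[0,0,0],"gripper":0},{"dp":[0,0,0],"rotation":[0,0,0],"gripper":0},{"dp":[0,0,0],"rotation":[0,0,0],"gripper":0}]'
```

```text
clock: 63.68
tcp_pos: [0.5295, -0.3944, 0.1369]
tcp_rot: [-3.137, 0.007, -3.128]
contact_force: [0.5, -0.7, 0.3]
gripper_width: 0.677
clock: 65.27
tcp_pos: [0.4841, 0.1691, 0.1307]
tcp_rot: [3.141, 0.001, -3.129]
contact_force: [0.8, 0.3, -1.0]
gripper_width: 0.676
clock: 65.52
tcp_pos: [0.4845, 0.167, 0.1305]
tcp_rot: [-3.142, 0.0, -3.129]
contact_force: [-0.3, -0.3, -0.7]
gripper_width: 0.679
```

Lower, release, rise and pull back for a final look.

```bash
python3 -m jog '[{"dp":[0,0,3],"rotation":[0,0,0],"gripper":0},{"dp":[0,0,3],"rotation":[0,0,0],"gripper":0},{"dp":[0,0,3],"rotation":[0,0,0],"gripper":0},{"dp":[0,0,1.5],"rotation":[0,0,0],"gripper":0},{"dp":[0,0,0.6],"rotation":[0,0,0],"gripper":0},{"dp":[0,0,0.35],"rotation":[0,0,0],"gripper":0},{"dp":[0,0,0.25],"rotation":[0,0,0],"gripper":0},{"dp":[0,0,0],"rotation":[0,0,0],"gripper":0},{"dp":[0,0,0],"rotation":[0,0,0],"gripper":0}]'
python3 -m jog '[{"dp":[0,0,0],"rotation":[0,0,0],"gripper":0.88},{"dp":[0,0,0],"rotation":[0,0,0],"gripper":0.88},{"dp":[0,0,0],"rotation":[0,0,0],"gripper":0.88},{"dp":[0,0,0],"rotation":[0,0,0],"gripper":0.88},{"dp":[0,0,-1],"rotation":[0,0,0],"gripper":0.88},{"dp":[0,0,-3],"rotation":[0,0,0],"gripper":0.9},{"dp":[0,0,-3],"rotation":[0,0,0],"gripper":0.9},{"dp":[0,0,-3],"rotation":[0,0,0],"gripper":0.9},{"dp":[0,0,-3],"rotation":[0,0,0],"gripper":0.9},{"dp":[0,0,-3],"rotation":[0,0,0],"gripper":0.9},{"dp":[-2,0,-3],"rotation":[0,0,0],"gripper":0.9},{"dp":[-2,0,-2],"rotation":[0,0,0],"gripper":0.9},{"dp":[-1,0,-1],"rotation":[0,0,0],"gripper":0.9},{"dp":[0,0,0],"rotation":[0,0,0],"gripper":0.9},{"dp":[0,0,0],"rotation":[0,0,0],"gripper":0.9},{"dp":[0,0,0],"rotation":[0,0,0],"gripper":0.9}]'
python3 - <<'E'
from h import *
import b
p=shot("wrist");t=shot("top");s=shot("scene")
for l,z in (("pin",.026),("wheel_eye",.06),("straightedge",.012),("stop_face",.012),("bed_field",.012)):
  for m in mark_of(l,p)[:2]: print(l,np.round(m["centre"]),round(m["conf"],2),atz(p,m["centre"],z))
for m in mark_of("blank1",t): print("top blank",np.round(m["centre"]),round(m["conf"],2),t["image"][int(m["centre"][1]),int(m["centre"][0])])
w=p["image"]; tt=cv2.resize(t["image"][60:340,100:560],(640,390))
out=np.vstack([w[0:400],np.zeros((0,640,3),np.uint8)])
out=np.hstack([cv2.resize(w,(400,300)),cv2.resize(s["image"][150:450,50:610],(400,300))])
out=np.vstack([out,cv2.resize(t["image"][60:285,30:630],(800,300))])
cv2.imwrite("pics/final.png",cv2.cvtColor(out,cv2.COLOR_RGB2BGR))
E
```

```text
clock: 66.27
tcp_pos: [0.4849, 0.1678, 0.014]
tcp_rot: [3.141, 0.001, -3.128]
contact_force: [0.7, 0.7, 0.3]
gripper_width: 0.677
clock: 67.6
tcp_pos: [0.5333, 0.1681, 0.2323]
tcp_rot: [-3.141, -0.001, -3.128]
contact_force: [-0.4, 0.5, -0.5]
gripper_width: 0.898
tcp [0.5332 0.1682 0.2322] yaw 180.77002405837683
rect [589.3 117.5] mark [0.5945 0.1207] sz [43. 61.] yaw 1.6 conf 0.92
rect [539.3 213.2] mark [0.5383 0.2155] sz [41. 61.] yaw 0.7 conf 0.77
rect [487.4 166.5] mark [0.4916 0.1644] sz [40. 61.] yaw 0.7 conf 0.76
rect [586.8 213.4] mark [0.5872 0.2175] sz [43. 62.] yaw 0.7 conf 0.72
rect [536.6 116.1] mark [0.5399 0.1163] sz [42. 63.] yaw 0.7 conf 0.72
pin [470. 200.] 0.95 [0.5186 0.3249 0.026 ]
wheel_eye [484. 208.] 0.78 [0.5204 0.3232 0.06  ]
wheel_eye [330. 229.] 0.36 [0.5428 0.1769 0.06  ]
straightedge [318. 305.] 0.89 [0.6505 0.1661 0.012 ]
stop_face [313. 315.] 0.71 [0.6648 0.1612 0.012 ]
bed_field [313. 210.] 0.89 [0.5338 0.1602 0.012 ]
top blank [221. 230.] 0.84 [151 125  84]
top blank [241. 194.] 0.83 [94 76 51]
top blank [241. 216.] 0.78 [86 70 46]
top blank [199. 215.] 0.74 [139 113  76]
top blank [436. 294.] 0.7 [193 173  51]
top blank [397. 328.] 0.69 [ 91  42 120]
top blank [200. 194.] 0.41 [6 9 9]
```

View pics/final.png

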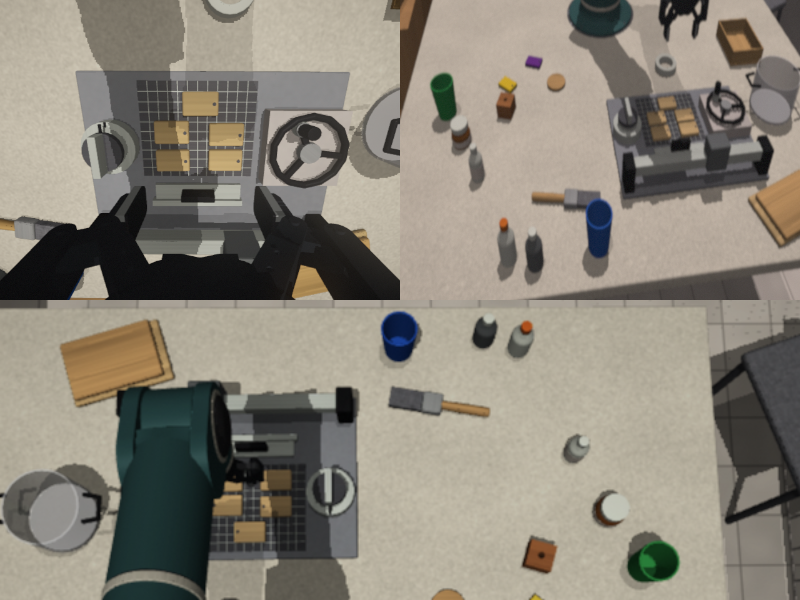

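```bash
python3 -c "
from bench import job; print(job.hand_in())"
```

```text
the job is handed in; nothing more can be done
None
```

I did all four steps in the order asked and handed the job in at about 68 s of the 210 s.

- **Pin and wheel:** I put the pin through the eye, wound the wheel and pushed the pin down until it met 25 N with the shoulder on the eye. In the last views it still stands in the eye and the wheel is held, with the eye at (0.520, 0.323), which is over the lock hole.
- **Lock collar:** I turned it about 47°. The close view right after showed the pointer at the black mark, and the last view shows the bar still along the engraver's x axis.
- **Straightedge:** I laid it flat and slid it against the stop until it met about 25 N. It looks parallel with no gap. It sits about 2 mm off centre in the close view. In the last check the network's marks put it about 5 mm off centre, and 14.3 mm in front of the stop where 15 mm is expected. I put both differences down to measuring error.
- **Blanks:** All five lie flat and apart on the dark field. One had shifted about 2 cm before I picked it up, so I re-measured it and took it from its new place.

The bottle, jar and cup are standing, and the robot was clear of everything when I handed in. In the last checks the network's straight-down view missed one blank, which the arm was covering. The wrist camera showed all five.

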